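# Open the air-filter box and rack its cover

## Robot

A 6-joint arm with a two-finger parallel gripper is mounted at the origin on the work surface. World frame = base frame: x ahead of the robot, y to its left, z up, the work surface at z = 0. Lengths are in m, angles in degrees, forces in N, time in s.
With the tool pointing down it reaches from about 0.25 to 0.725 m from the base axis. Payload 9.7 kg.
Tool frame: the origin (TCP) lies at the very end of the fingers, on their centre line; the grasp point (between the pads) lies 19 mm behind it; x points along the fingers, y is the direction in which the jaws open and shut, and the axes are right-handed (so a half turn about x gives the same grasp; the last joint's range is limited). The gripper opens to 85 mm and grips with 20 to 120 N. Pads are 22 mm wide; open, the fingers measure 114 mm over their backs; the gripper's body (76 mm by 85 mm) begins 54 mm behind the grasp point. The pads swing forward as they close: fully open they stand 13 mm farther back than shut.
Start: joints at [-68.927, 4.979, 10.078, 95.1, 0, 90], TCP at [0.198, -0.513, 0.231] pointing down, gripper open.
Joint ranges: [-179.16, 179.16], [-48.56, 103.87], [-65.8, 70.77], [-126.05, 130.52], [-82.76, 87.17], [-180, 180]. Speed limits (degrees/s): [127.2, 127.2, 147.25, 180, 180, 180].

## Interface

Orientations are given as [roll, pitch, yaw] about the fixed x, y, z axes, in that order (R = Rz(yaw) Ry(pitch) Rx(roll)).
In Python, from workcell import get_obs, cams, bot gives the robot as it stands.
- The arm moves only by the tool apply_moves, never from a script. Its argument "rows" is a list that holds one entry, the list of rows, each a list of 7 numbers: the shift along the tool's x, y, z in mm, then the turn, a rotation vector about the tool's x, y, z in rad, then the opening, from 0 (shut) to 1 (fully open). A call has 1 to 20 rows; each row is the pose to reach, as a shift and turn from the pose measured when the call began, along the tool's axes at that moment; what a row does not reach only later rows make up. A row lasts 1/10 s, in which the tool goes at most 50 mm and 8.59 degrees, less where a joint would pass 70% of its speed; a pose out of reach is approached as far as the arm can. A call with a gripper value outside its range is refused whole. The fingers move at their own pace and stop on an object; "newtons" is the grip in N (left out, the last holds). Time passes only in rows, so rows that repeat a pose let the fingers close. It gives the time, the measured TCP pose, the force and the opening at its end, in the units of the state.
- get_obs(): the state, without advancing time (a new reading comes with each control period).
- cams.camera(name): name is "scene" or "top"; returns a dict with "pixels" (400x640x3 uint8, red, green, blue), "range_z" (400x640 float32, m along the optical axis (not along the pixel's ray), 0 where there is no reading), "fx", "fy", "cx", "cy" (pixels), "eye" and "attitude" of the camera in the world. Camera axes: x right, y up, looking along -z (the intrinsics and any distortion apply to the point x, -y, -z); pixel columns grow to the right and rows downward; lengths in m; the calibration is good to about 2 mm. A picture is of the moment at which its call begins.
- bot.job_done(): hands the job in, once; it reports no verdict.
Trained networks look in a picture, given as the dict that the camera call returned (one of the last four; its "shot" number tells which), for a name from the list of things; names that differ only in an ending like _2 or _b are one class to them, and where a whole thing is asked for, a point or a joint stands for the part that bears it (a point fixed in the world has none). Each returns a list of dicts, best first, with "confidence" (0 to 1); they miss things now and then, are a little off and sometimes report something else, mostly with a low value. They report only what shows in the picture. A call takes as long as a camera call. They do not tell look-alikes from the thing itself.
- cams.find_in(label, picture): "at" ([x, y, z] in m, in world coordinates, good to about 4 mm: the middle of the surface that is visible of it).
The state is a dict: "time": time; "q": joint angles; "qd": joint speeds; "joint_efforts": joint torques, N m; "ee_pos": TCP position; "tcp_rot": TCP orientation; "wrist_force": force on the tool from outside, world axes, zero at the start; "torque": the same for the moment, N m; "opening": finger opening in m.
Only numpy, scipy, OpenCV 4.12 (cv2) and the standard library are available. Lean on these libraries where they do the work, as an engineer would, in place of code of your own. Each camera call takes 0.05 s, during which the arm holds its last target.

## Task

Push in the red tab on the air-filter box to release its cover, then swing the cover up on its hinge pins until it leans open against the stops by itself, and let go of it there. Then take hold of it again, lift it out and stand it, pins down and yellow lip up, in the middle of the empty slot of the drip rack. Never let the cover fall, and leave the other things on the bench where they are.

Things in the scene. Friction and masses are not known exactly. Their poses are not given: they have to be found in the camera images.
- airbox: Black air-filter box fixed to the bench, open on top, 134 mm (own x) by 176 mm (own y). Origin: centre of its underside, z up. Near face looks along own -x, at x = -62 mm. Near wall 58 mm high, side walls 15 mm thick, 70 mm high (76 at the far end). A round duct stub (r 29 mm, centre 32 mm high) leaves the far face, to x = 117 mm.
- airbox_hinge (a point): On the hinge line (box's own y) midway between two open-topped slots in the box's side walls that carry the cover's pins: box x = +55 mm, 64 mm above the bench. Slots 12 mm wide, 59 mm high floor. Axes as the box.
- airbox_stop (a point): Midway between the top front edges of the box's two stop posts (y = +-40 to +-60 mm, 104 mm high, 11.5 mm beyond the hinge line). The opened cover leans back on them, about 10 degrees past upright, and stays by itself.
- tab (a joint): Red release tab on the box's near face: 0 = out, 0.008 (m) = fully pressed along the box's own +x. Spring 2 N to start, 6 N fully in, plus up to a few N of latch friction; returns by itself. The latch is free from about 0.006.
- tab_face (a point): Centre of the red tab's outer face, which looks along the box's own -x: 35 mm wide, 32 mm high (18 to 50 mm above the bench), 18 mm out of the near wall, at y = -55 mm of the box. The cover's lip overhangs the near wall by 26 mm, between y = -12 and +28 mm of the box.
- ejector (a joint): Spring pin in the box under the cover, rising: 0 = cover shut, 0.016 (m) = fully up, 3.5 to 2.2 N. Once the latch is free it lifts the cover's near edge about 18 mm (cover 0.18 rad open) and holds it there, so the tab can be let go without latching again.
- cover: Loose grey cover, 0.22 kg, plate 119 x 140 x 8 mm. Origin: on the axis of its hinge pins (10 mm thick, 171 mm long, along own y). Shut at the start, axes as the box's: plate reaches to own x = -115 mm, outer face to +z. Opening turns its near edge up and over to the far side, about own y; upright when own -x points up. Once open it lifts straight up out of the slots.
- cover_lip (a point): Middle of the cover's yellow lip: own x = -130 mm, y = +8 mm from the cover's origin. The lip runs from x = -110 to -143 mm, y = -12 to +28 mm, 10 mm thick. Axes as the cover.
- cover_leg (a point): Foot of the latch leg on the cover's inner face: own x = -96 mm, y = -55 mm, z = -20 mm; 14 mm (x) by 20 mm (y).
- rack: Drip rack fixed to the bench: blue base 160 (own x) x 220 (own y) x 12 mm, steel rods (8 mm) forming two upright slots along own y. Origin: centre of its underside, z up. The slot at x = +40 mm holds a dark panel, 97 mm high; the slot at x = -30 mm is empty.
- rack_slot (a point): Middle of the empty slot's floor, 12 mm above the bench; x across the slot, y along it. 22 mm wide between rods at y = +-45 mm; rods straight to 70 mm above the bench, flaring to 36 mm at 85 mm. A standing cover has its pin axis 5 mm above this point and may lean on the rods, facing either way.
- bottle_grey: Bystander: grey oil bottle, black cap, diameter 68 mm, 210 mm high, origin under its middle.
- bottle_black: Bystander: black oil bottle, red cap, diameter 68 mm, 210 mm high, origin under its middle.
- oil_filter: Bystander: orange oil-filter can, diameter 72 mm, 85 mm high, origin under its middle.
- screwdriver: Bystander: screwdriver lying on the bench along its own x, about 200 mm long.
- tin: Bystander: low green grease tin, diameter 60 mm, 50 mm high, origin under its middle.
Not all that is in view belongs to the job. Of the things like the cover, leave any that is brown or purple; of the rest the larger one is meant.

How it is judged:
By the outcome, as a careful person would: the job done as asked, in the order asked, and still so for the second after the job is handed in, with the robot touching nothing.
It also fails if it takes over 72 s, if anything falls off the work surface, if the arm or the gripper's body presses on something with over 40 N, if the wrist force passes 120 N, or if a joint passes its speed limit or range.

## Working session

There is one attempt and no reset: what is moved stays moved. The work goes in short steps, Python scripts to look and compute and a tool call to move; the robot and the scene stay as the last step left them, time stands still between calls to the robot, and variables do not carry over. Pictures are saved under pics/ and viewed, and the job is handed in when it is done.

Besides the shell and the picture viewer there is one more tool, called after "Call:" as a command line: name --argument value ..., lists and objects as JSON in quotes. apply_moves: Moves the arm, as the interface text tells. Its arguments: {"type":"object","properties":{"rows":{"type":"array"},"newtons":{"type":"number"}},"required":["rows"]}

```bash
ls; mkdir -p pics; python3 - <<'E'
from workcell import get_obs,cams,bot
import cv2,pickle
o=get_obs();print(o)
for n in("scene","top"):
    c=cams.camera(n);cv2.imwrite(f"pics/{n}0.png",c["pixels"][:,:,::-1]);pickle.dump(c,open(f"{n}0.pkl","wb"))
    print(n,{k:c[k] for k in c if k not in("pixels","range_z")})
    for l in["airbox","cover","cover_lip","tab_face","tab","rack","rack_slot","airbox_hinge","airbox_stop","cover_leg","bottle_grey","bottle_black","oil_filter","screwdriver","tin"]:
        try:
            for r in cams.find_in(l,c):print(l,r)
        except Exception as e:print(l,e)
E
```

```text
pics
{'time': 0.0, 'q': array([-6.89284024e+01,  5.01030576e+00,  1.00325323e+01,  9.51001321e+01,
        1.40480267e-04,  9.00011476e+01]), 'qd': array([-0.028463  ,  0.03465127, -0.0257501 ,  0.06678432, -0.04390195,
        0.04288392]), 'joint_efforts': array([ 1.61519069e-04, -5.20383990e+01,  4.64807618e+01,  1.61581003e-02,
        6.52656195e-05,  4.57762170e-06]), 'ee_pos': array([ 0.19765593, -0.51299239,  0.23057349]), 'tcp_rot': array([-90.10216865,  89.92209429, 110.96828121]), 'wrist_force': array([ 0.4490236 , -0.96024939, -0.21316939]), 'torque': array([-0.01527969,  0.05223104, -0.04355689]), 'opening': 0.08534022862129871}
scene {'fx': 511.75934495837816, 'fy': 511.75934495837816, 'cx': 315.83623102735936, 'cy': 191.97482993858478, 'eye': array([ 1.0176628 , -0.59438145,  1.1338614 ]), 'attitude': array([33.41544011,  0.46703385, 43.05186457]), 'shot': 1}
airbox {'at': [0.6092, -0.209, 0.0594], 'confidence': 0.79}
airbox {'at': [0.5537, 0.1809, 0.0143], 'confidence': 0.64}
cover {'at': [0.5494, -0.1934, 0.0695], 'confidence': 0.97}
cover {'at': [0.5976, -0.3935, 0.
[... 2624 characters left out ...]

airbox_stop {'at': [0.5421, 0.2018, 0.0135], 'confidence': 0.22}
cover_leg {'at': [0.2975, -0.2204, 0.0072], 'confidence': 0.82}
cover_leg {'at': [0.314, -0.4329, 0.0074], 'confidence': 0.68}
cover_leg {'at': [0.5971, -0.3924, 0.0031], 'confidence': 0.65}
cover_leg {'at': [0.5459, -0.1841, 0.0707], 'confidence': 0.55}
bottle_grey {'at': [0.763, 0.1297, 0.1342], 'confidence': 0.81}
bottle_grey {'at': [0.5506, -0.1848, 0.0675], 'confidence': 0.15}
bottle_black {'at': [0.754, -0.137, 0.138], 'confidence': 0.88}
oil_filter {'at': [0.625, -0.0035, 0.0866], 'confidence': 0.87}
screwdriver {'at': [0.3381, 0.0035, 0.0218], 'confidence': 0.92}
tin {'at': [0.5417, 0.0119, 0.0484], 'confidence': 0.72}
```

View pics/scene0.png

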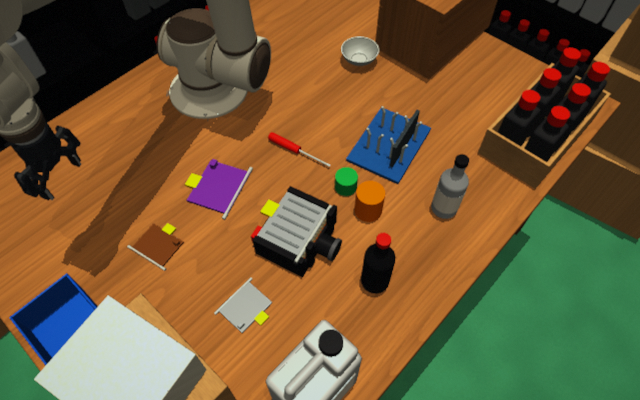

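View pics/top0.png

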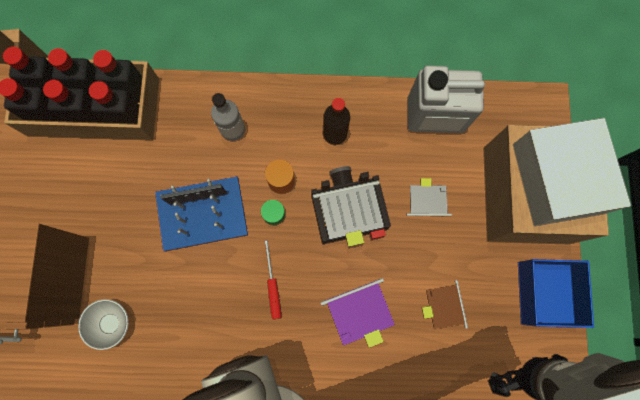

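The scene picture shows four cover-like things: the grey ribbed cover on the airbox (scene 297,220; top 350,207), a small grey one lying on the bench (scene 245,303; top 429,200), a brown one (158,245) and a purple one (220,187). The cover on the airbox is meant: it is grey and larger, and the small grey one is a decoy. I'll confirm this in a crop and measure the box and the rack.

```bash
cat > h.py <<'E'
import numpy as np,cv2,pickle
from scipy.spatial.transform import Rotation as R
def cloud(c):
    z=c["range_z"].astype(float);v,u=np.mgrid[0:400,0:640]
    x=(u-c["cx"])/c["fx"]*z;y=(v-c["cy"])/c["fy"]*z
    P=np.stack([x,-y,-z],-1)
    M=R.from_euler('xyz',c["attitude"],degrees=True).as_matrix()
    W=P@M.T+np.array(c["eye"]);W[z<=0]=np.nan
    return W
def proj(c,p):
    M=R.from_euler('xyz',c["attitude"],degrees=True).as_matrix()
    q=(np.atleast_2d(p)-c["eye"])@M
    return np.stack([c["cx"]+c["fx"]*q[:,0]/-q[:,2],c["cy"]+c["fy"]*-q[:,1]/-q[:,2]],-1)
E
python3 - <<'E'
from h import *
for n in("scene","top"):
    c=pickle.load(open(n+"0.pkl","rb"));W=cloud(c)
    im=c["pixels"][:,:,::-1]
    m=(abs(W[...,0]-.3)<.2)&(W[...,2]<.02)&(abs(W[...,1]+.1)<.1)
    print(n,"bench z",np.nanmedian(W[m][:,2]))
    # cover: light grey near box, z 0.06-0.085
    hsv=cv2.cvtColor(c["pixels"],cv2.COLOR_RGB2HSV)
    reg=(W[...,0]>.45)&(W[...,0]<.72)&(W[...,1]>-.32)&(W[...,1]<-.07)
    mc=reg&(hsv[...,1]<60)&(hsv[...,2]>100)&(W[...,2]>.05)&(W[...,2]<.09)
    p=W[mc];print("cover",len(p),p.mean(0),cv2.minAreaRect((p[:,:2]*1000).astype(np.float32)))
    mb=reg&(W[...,2]>.03);p=W[mb];print("box",len(p),cv2.minAreaRect((p[:,:2]*1000).astype(np.float32)))
    my=reg&(hsv[...,0]>22)&(hsv[...,0]<38)&(hsv[...,1]>150)&(hsv[...,2]>100)&(W[...,2]>.04);p=W[my];print("lip",len(p),p.mean(0),cv2.minAreaRect((p[:,:2]*1000).astype(np.float32)))
    mr=reg&((hsv[...,0]<6)|(hsv[...,0]>174))&(hsv[...,1]>150)&(hsv[...,2]>60);p=W[mr];print("tab",len(p),p.mean(0),p.min(0),p.max(0))
    reg=(W[...,0]>.4)&(W[...,0]<.72)&(W[...,1]>.04)&(W[...,1]<.36)
    ml=reg&(hsv[...,0]>100)&(hsv[...,0]<125)&(hsv[...,1]>120)&(W[...,2]<.03);p=W[ml];print("rack",len(p),np.nanmedian(p,0),cv2.minAreaRect((p[:,:2]*1000).astype(np.float32)))
    if n=="top":
        a=cv2.resize(im[160:260,290:450],None,fx=4.5,fy=4.5,interpolation=cv2.INTER_CUBIC);cv2.imwrite("pics/cropbox.png",a)
        a=cv2.resize(im[165:260,145:255],None,fx=6,fy=6,interpolation=cv2.INTER_CUBIC);cv2.imwrite("pics/croprack.png",a)
    else:
        a=cv2.resize(im[170:340,210:380],None,fx=3.4,fy=3.4,interpolation=cv2.INTER_CUBIC);cv2.imwrite("pics/cropbox_s.png",a)
E
```

```text
scene bench z 0.00013434575828319417
cover 2509 [ 0.55422559 -0.18983399  0.0686575 ] ((575.6871948242188, -180.1845245361328), (169.96063232421875, 173.74520874023438), 13.49914836883545)
box 4744 ((564.3975219726562, -183.48855590820312), (206.7064971923828, 179.22108459472656), 14.933664321899414)
lip 198 [ 0.47970718 -0.19774583  0.06926855] ((479.17425537109375, -197.039794921875), (33.93487548828125, 41.36505126953125), 9.953739166259766)
tab 62 [ 0.49589078 -0.26131581  0.0518753 ] [ 0.48586735 -0.28641903  0.03327865] [ 0.51324114 -0.24230361  0.07280601]
rack 2640 [0.53988026 0.17358958 0.01159452] ((542.8489379882812, 200.46768188476562), (158.61170959472656, 221.76602172851562), 12.904690742492676)
top bench z -0.0015318147566207863
cover 2607 [ 0.55275848 -0.18728673  0.06759171] ((579.1945190429688, -180.34091186523438), (176.877197265625, 170.00430297851562), 14.06083869934082)
box 4422 ((566.4947509765625, -184.02487182617188), (206.32554626464844, 177.00709533691406), 14.344738006591797)
lip 197 [ 0.47969166 -0.19779442  0.06842948] ((479.8101806640625, -197.48016357421875), (31.702438354492188, 39.60683059692383), 14.422164916992188)
tab 112 [ 0.49688595 -0.25730739  0.04701981] [ 0.48445715 -0.27992628  0.00787758] [ 0.51152654 -0.23959664  0.05802312]
rack 3858 [0.52810201 0.19469871 0.00990006] ((542.7011108398438, 201.04905700683594), (159.33035278320312, 218.4647216796875), 12.597284317016602)
```

View pics/cropbox.png

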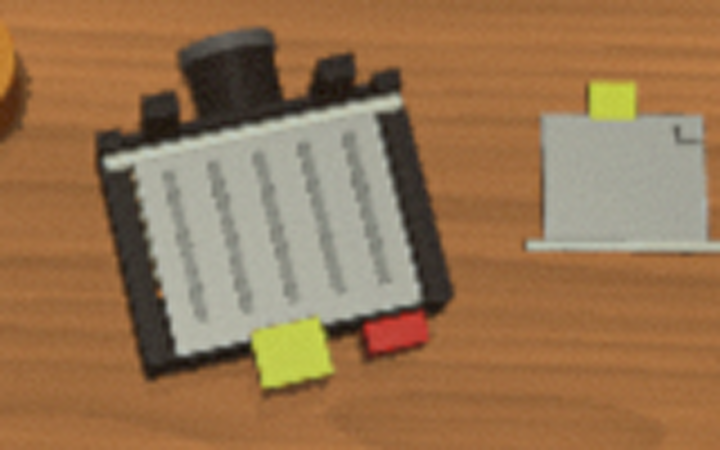

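View pics/croprack.png

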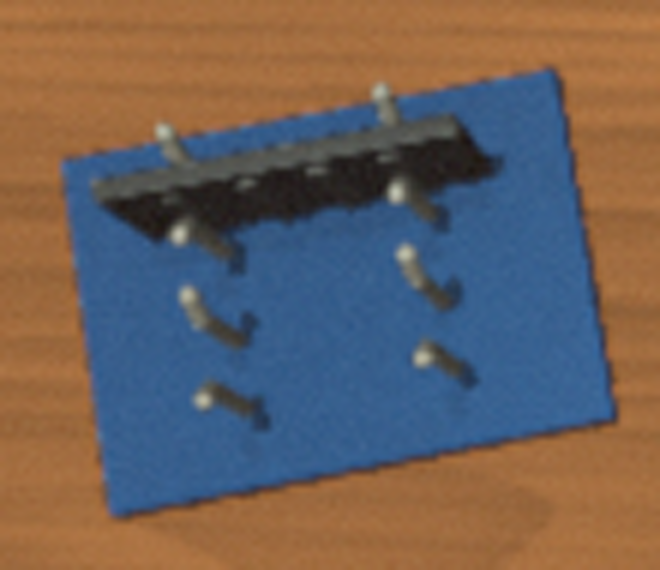

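View pics/cropbox_s.png

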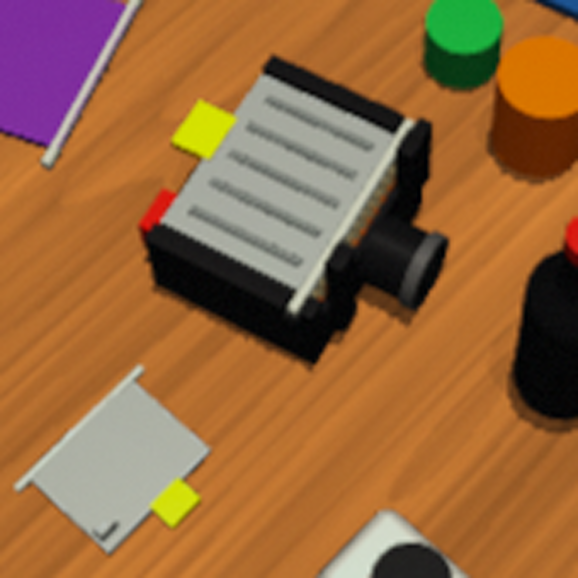

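The crops confirm it: the large grey ribbed cover is on the box (crop 270,230), with the lip at (292,352) and the red tab at (397,332). The small grey one lies on the bench to the right. Next I refine the box and rack poses by fitting the model to both images.

```bash
cat > fit.py <<'E'
from h import *
from scipy.optimize import minimize
C={n:pickle.load(open(n+"0.pkl","rb")) for n in("scene","top")}
def T(p,pts):
    c,s=np.cos(p[2]),np.sin(p[2]);pts=np.array(pts,float)
    return np.c_[p[0]+c*pts[:,0]-s*pts[:,1],p[1]+s*pts[:,0]+c*pts[:,1],pts[:,2]]
def quad(x0,x1,y0,y1,z):return [[x0,y0,z],[x1,y0,z],[x1,y1,z],[x0,y1,z]]
def fit(masks,quads,p0):
    S=4
    M={n:cv2.resize(masks[n].astype(np.float32),None,fx=S,fy=S,interpolation=cv2.INTER_LINEAR) for n in masks}
    def cost(v):
        p=[v[0],v[1],v[2]];t=0
        for n in M:
            r=np.zeros(M[n].shape,np.uint8)
            for q in quads:
                uv=proj(C[n],T(p,q));cv2.fillPoly(r,[np.round(((uv+.5)*S-.5)*16).astype(np.int32)],1,shift=4)
            t+=np.abs(r-M[n]).sum()/S/S
        return t
    best=minimize(cost,p0,method='Nelder-Mead',options=dict(initial_simplex=[p0]+[np.array(p0)+d for d in np.diag([.006,.006,.05])],xatol=1e-5,fatol=.1))
    return best
mk={};mr={}
for n,c in C.items():
    W=cloud(c);hsv=cv2.cvtColor(c["pixels"],cv2.COLOR_RGB2HSV)
    reg=(W[...,0]>.45)&(W[...,0]<.72)&(W[...,1]>-.32)&(W[...,1]<-.07)&(W[...,2]>.05)&(W[...,2]<.09)
    g=reg&(hsv[...,1]<60)&(hsv[...,2]>85)|reg&(hsv[...,0]>22)&(hsv[...,0]<38)&(hsv[...,1]>150)&(hsv[...,2]>100)
    g=cv2.morphologyEx(g.astype(np.uint8),cv2.MORPH_CLOSE,np.ones((5,5)))
    nb,l,st,_=cv2.connectedComponentsWithStats(g);g=(l==1+np.argmax(st[1:,4]));mk[n]=g
    print(n,g.sum(), np.nanmedian(W[g][:,2]))
    reg=(W[...,0]>.4)&(W[...,0]<.7)&(W[...,1]>.04)&(W[...,1]<.36)
    mr[n]=cv2.morphologyEx((reg&(hsv[...,0]>100)&(hsv[...,0]<125)&(hsv[...,1]>120)).astype(np.uint8),cv2.MORPH_CLOSE,np.ones((9,9)))
if __name__=="__main__":
  Z=.069
  qs=[quad(.055-.115,.055,-.07,.07,Z),quad(.055-.143,-.05,-.012,.028,Z),quad(.050,.060,-.0855,.0855,Z)]
  for names in(["scene"],["top"],["scene","top"]):
    b=fit({n:mk[n] for n in names},qs,[.553,-.187,np.radians(14)]);print("box",names,b.x[:2].round(4),np.degrees(b.x[2]).round(2),b.fun)
    b=fit({n:mr[n] for n in names},[quad(-.08,.08,-.11,.11,.012)],[.543,.2,np.radians(12.8)]);print("rack",names,b.x[:2].round(4),np.degrees(b.x[2]).round(2),b.fun)
  for n,c in C.items():
    im=c["pixels"][:,:,::-1].copy();S=5
    im=cv2.resize(im,None,fx=S,fy=S,interpolation=cv2.INTER_CUBIC)
    pass
E
python3 fit.py
```

```text
scene 2760 0.068693789845238
top 2857 0.06763644629687471
box ['scene'] [ 0.5513 -0.188 ] 14.33 131.2578125
rack ['scene'] [0.5445 0.197 ] 12.99 474.453125
box ['top'] [ 0.5509 -0.1877] 14.48 96.626953125
rack ['top'] [0.5421 0.2001] 12.58 929.69140625
box ['scene', 'top'] [ 0.551  -0.1878] 14.32 227.7109375
rack ['scene', 'top'] [0.5433 0.1985] 12.9 1436.96484375
```

```bash
cat > plan.py <<'E'
from h import *
from workcell import get_obs
BX=np.array([.551,-.1878]);BY=np.radians(14.35)
RK=np.array([.5428,.2007]);RY=np.radians(12.75)
def w(pt,o=BX,a=BY):
    c,s=np.cos(a),np.sin(a);return np.array([o[0]+c*pt[0]-s*pt[1],o[1]+s*pt[0]+c*pt[1],pt[2]])
def rot(pitch,yaw=BY,flip=1,roll=0):
    """tool x = forward at yaw, pitched down by pitch deg; tool y = flip*lateral(own y)"""
    p=np.radians(pitch);x=np.array([np.cos(p)*np.cos(yaw),np.cos(p)*np.sin(yaw),-np.sin(p)])
    y=flip*np.array([-np.sin(yaw),np.cos(yaw),0]);M=np.c_[x,y,np.cross(x,y)]
    return R.from_matrix(M)*R.from_euler('x',roll,degrees=True)
def cur():
    o=get_obs();return np.array(o["ee_pos"]),R.from_euler('xyz',o["tcp_rot"],degrees=True),o
def rows(way,op):
    """way: list of (pos,Rot,nrows)"""
    p0,r0,o=cur();p,r=p0,r0;out=[]
    for P,Q,n in way:
        dr=(r.inv()*Q).as_rotvec()
        for i in range(1,n+1):
            pp=p+(P-p)*i/n;rr=r*R.from_rotvec(dr*i/n)
            out.append(list((r0.inv().apply(pp-p0)*1000).round(1))+list((r0.inv()*rr).as_rotvec().round(3))+[op])
        print("seg mm/row %.1f deg/row %.1f"%(np.linalg.norm(P-p)*1e3/n,np.degrees(np.linalg.norm(dr))/n))
        p,r=P,Q
    print("[["+",".join("["+",".join(f"{v:g}" for v in q)+"]" for q in out)+"]]",len(out))
def st():
    o=get_obs();print("t",o["time"],"q",o["q"].round(1),"p",o["ee_pos"].round(4),"rpy",o["tcp_rot"].round(1),"F",o["wrist_force"].round(1),"op",round(o["opening"],4))
    np.save("q_%06d.npy"%int(o["time"]*100),np.r_[o["q"],o["ee_pos"],o["tcp_rot"]])
E
python3 - <<'E'
from plan import *
st()
p0,r0,o=cur();print(r0.as_matrix().round(3))
for f in(1,-1):
    Q=rot(60,flip=f);print(f,(r0.inv()*Q).as_rotvec(), np.degrees((r0.inv()*Q).magnitude()))
T=w([-.120,-.055,.10]);print(T,w([-.0895,-.055,.03]))
f=min((1,-1),key=lambda f:(r0.inv()*rot(60,flip=f)).magnitude())
rows([(w([-.13,-.06,.12]),rot(60,flip=f),14)],0)
E
```

```text
t 1.6 q [-68.9   5.   10.1  95.1   0.   90. ] p [ 0.1978 -0.5132  0.2313] rpy [103.7  90.  -55.2] F [-0.5  0.5 -0.6] op 0.0853
[[ 0.     0.36  -0.933]
 [-0.    -0.933 -0.36 ]
 [-1.     0.    -0.   ]]
1 [-2.92473341 -0.04595557  0.78365603] 173.5059076358415
-1 [0.11465157 0.52297715 0.0306687 ] 30.726282342854446
[ 0.44837547 -0.27082534  0.1       ] [ 0.47792387 -0.26326608  0.03      ]
seg mm/row 25.4 deg/row 2.2
[[[7.9,-9.4,-22.2,0.008,0.037,0.002,0],[15.9,-18.9,-44.4,0.016,0.075,0.004,0],[23.8,-28.3,-66.5,0.025,0.112,0.007,0],[31.8,-37.8,-88.7,0.033,0.149,0.009,0],[39.7,-47.2,-110.9,0.041,0.187,0.011,0],[47.7,-56.7,-133.1,0.049,0.224,0.013,0],[55.6,-66.1,-155.2,0.057,0.261,0.015,0],[63.6,-75.6,-177.4,0.066,0.299,0.018,0],[71.5,-85,-199.6,0.074,0.336,0.02,0],[79.5,-94.5,-221.8,0.082,0.374,0.022,0],[87.4,-103.9,-244,0.09,0.411,0.024,0],[95.4,-113.4,-266.1,0.098,0.448,0.026,0],[103.3,-122.8,-288.3,0.106,0.486,0.028,0],[111.3,-132.3,-310.5,0.115,0.523,0.031,0]]] 14
```

Call:
apply_moves --rows '[[[30,-38,-89,0.03,0.15,0.01,0],[60,-76,-178,0.06,0.3,0.02,0],[85,-100,-240,0.09,0.4,0.02,0],[111,-132,-310,0.115,0.523,0.03,0],[111,-132,-310,0.115,0.523,0.03,0],[111,-132,-310,0.115,0.523,0.03,0],[111,-132,-310,0.115,0.523,0.03,0],[111,-132,-310,0.115,0.523,0.03,0],[111,-132,-310,0.115,0.523,0.03,0],[111,-132,-310,0.115,0.523,0.03,0]]]'

```text
time: 2.6
ee_pos: [0.4394, -0.2792, 0.1209]
tcp_rot: [-180.0, 60.0, 14.3]
wrist_force: [-0.6, -0.9, 0.2]
opening: 0.0
```

```bash
python3 - <<'E'
from plan import *
st()
rows([(w([-.12,-.058,.03]),rot(60,flip=-1),3),(w([-.0945,-.055,.03]),rot(60,flip=-1),3)],0)
rows([(w([-.080,-.055,.03]),rot(60,flip=-1),3)],0)
E
```

```text
t 2.6 q [-46.2 -16.7 -26.9  64.   25.8 123.1] p [ 0.4394 -0.2792  0.1209] rpy [-180.    60.    14.3] F [-0.6 -0.9  0.2] op 0.0
seg mm/row 30.5 deg/row 0.0
seg mm/row 8.6 deg/row 0.0
[[[28,-1,12,-0,-0,-0,0],[56.1,-1.9,24.1,-0,-0,-0,0],[84.1,-2.9,36.1,-0,-0,-0,0],[88.3,-3.9,28.7,-0,-0,-0,0],[92.6,-4.9,21.4,-0,-0,-0,0],[96.8,-5.9,14,-0,-0,-0,0]]] 6
seg mm/row 34.8 deg/row 0.0
[[[34.7,-2,0.5,-0,-0,-0,0],[69.4,-3.9,1,-0,-0,-0,0],[104.1,-5.9,1.5,-0,-0,-0,0]]] 3
```

Call:
apply_moves --rows '[[[28,-1,12,0,0,0,0],[56,-2,24,0,0,0,0],[84,-3,36,0,0,0,0],[88,-4,29,0,0,0,0],[92,-5,22,0,0,0,0],[97,-6,14,0,0,0,0],[97,-6,14,0,0,0,0],[97,-6,14,0,0,0,0]]]'

```text
time: 3.4
ee_pos: [0.4738, -0.2646, 0.0311]
tcp_rot: [179.8, 59.9, 14.2]
wrist_force: [-0.2, -0.1, -0.5]
opening: 0.0
```

```bash
python3 - <<'E'
from plan import *
from workcell import cams
st()
for n in("scene","top"):
    c=cams.camera(n);im=c["pixels"][:,:,::-1]
    a=im[160:340,200:400] if n=="scene" else im[150:290,280:460]
    cv2.imwrite(f"pics/a1{n}.png",cv2.resize(a,None,fx=3,fy=3,interpolation=cv2.INTER_CUBIC))
E
```

```text
t 3.4 q [-41.8 -12.5 -33.8  50.8  24.5 127.8] p [ 0.4738 -0.2646  0.0311] rpy [179.8  59.9  14.2] F [-0.2 -0.1 -0.5] op 0.0
```

View pics/a1top.png

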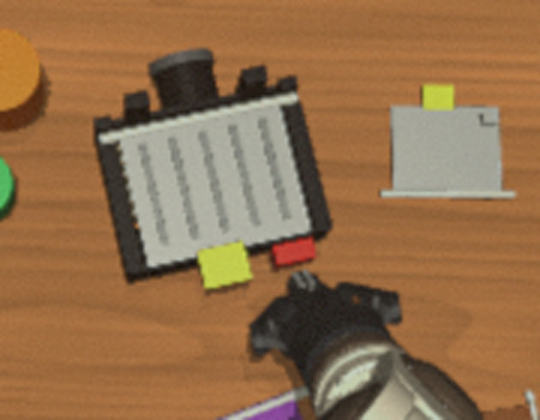

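View pics/a1scene.png

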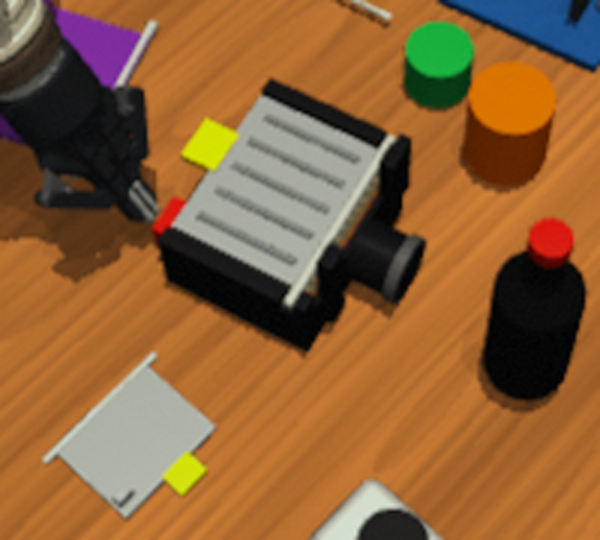

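The top crop shows the closed fingertips at (303,282), lined up with the tab at (294,250) and clear of the lip. I'll press in steps and watch the force.

Call:
apply_moves --rows '[[[1.5,0,-2.6,0,0,0,0],[3,0,-5.2,0,0,0,0],[4.5,0,-7.8,0,0,0,0],[5.5,0,-9.5,0,0,0,0],[5.5,0,-9.5,0,0,0,0]]]'

```text
time: 4.0
ee_pos: [0.4841, -0.2619, 0.0306]
tcp_rot: [179.9, 60.0, 14.2]
wrist_force: [-2.8, -1.4, 1.8]
opening: -0.0002
```

```bash
python3 - <<'E'
from plan import *
st()
E
```

```text
t 4.0 q [-40.6 -11.7 -33.3  50.1  24.2 129. ] p [ 0.4841 -0.2619  0.0306] rpy [179.9  60.   14.2] F [-2.8 -1.4  1.8] op -0.0002
```

Contact was made at about 3 N. Pressing on.

Call:
apply_moves --rows '[[[1,0,-1.7,0,0,0,0],[2,0,-3.5,0,0,0,0],[3,0,-5.2,0,0,0,0],[3,0,-5.2,0,0,0,0]]]'

```text
time: 4.4
ee_pos: [0.489, -0.2609, 0.0304]
tcp_rot: [179.9, 60.1, 14.1]
wrist_force: [-16.1, -3.6, 8.7]
opening: -0.0001
```

```bash
python3 - <<'E'
from plan import *
from workcell import cams
st()
c=cams.camera("top");im=c["pixels"][:,:,::-1]
cv2.imwrite(f"pics/a2top.png",cv2.resize(im[150:290,280:460],None,fx=3,fy=3,interpolation=cv2.INTER_CUBIC))
W=cloud(c);h=cv2.cvtColor(c["pixels"],cv2.COLOR_RGB2HSV)
m=(h[...,0]>22)&(h[...,0]<38)&(h[...,1]>150)&(W[...,0]>.42)&(W[...,1]>-.25)&(W[...,1]<-.15)&(W[...,2]>.04);print(m.sum(),W[m].mean(0))
E
```

```text
t 4.4 q [-40.1 -11.3 -32.9  49.8  23.8 129.6] p [ 0.489  -0.2609  0.0304] rpy [179.9  60.1  14.1] F [-16.1  -3.6   8.7] op -0.0001
216 [ 0.48261124 -0.19704819  0.09110052]
```

The lip rose from z 0.068 to 0.091, so the latch is free. Backing off.

Call:
apply_moves --rows '[[[-5,0,9,0,0,0,0],[-15,0,26,0,0,0,0],[-25,0,43,0,0,0,0],[-35,0,50,0,0,0,0.3],[-55,0,40,0,0,0,0.6],[-70,0,35,0,0,0,0.6],[-70,0,35,0,0,0,0.6]]]'

```text
time: 5.15
ee_pos: [0.4267, -0.278, 0.0765]
tcp_rot: [179.5, 60.0, 13.8]
wrist_force: [0.1, -0.4, -0.4]
opening: 0.0508
```

```bash
python3 - <<'E'
from plan import *
from workcell import cams
import glob
st()
c=cams.camera("scene");pickle.dump(c,open("scene1.pkl","wb"));im=c["pixels"][:,:,::-1]
cv2.imwrite(f"pics/a3s.png",cv2.resize(im[130:320,180:390],None,fx=3,fy=3,interpolation=cv2.INTER_CUBIC))
for n in("scene","top"):
    if n=="top":c=cams.camera("top");pickle.dump(c,open("top1.pkl","wb"))
    W=cloud(c);h=cv2.cvtColor(c["pixels"],cv2.COLOR_RGB2HSV)
    m=(h[...,0]>22)&(h[...,0]<38)&(h[...,1]>150)&(W[...,0]>.42)&(W[...,1]>-.25)&(W[...,1]<-.15)&(W[...,2]>.04);print(m.sum(),W[m].mean(0),W[m].min(0),W[m].max(0))
for f in sorted(glob.glob("q_*.npy")):print(np.load(f).round(4).tolist())
E
```

```text
t 5.15 q [-47.3 -17.3 -32.2  59.4  26.  122. ] p [ 0.4267 -0.278   0.0765] rpy [179.5  60.   13.8] F [ 0.1 -0.4 -0.4] op 0.0508
212 [ 0.48190091 -0.19720766  0.09191119] [ 0.46100315 -0.21884628  0.08486245] [ 0.50024649 -0.17199069  0.09771171]
213 [ 0.48143595 -0.19715767  0.09064299] [ 0.46196615 -0.22123501  0.04632744] [ 0.50051948 -0.17557696  0.09835171]
[-68.9265, 4.9778, 10.0776, 95.0969, 0.0007, 90.0008, 0.1978, -0.5132, 0.2313, 103.6779, 89.997, -55.2494]
[-46.2248, -16.7288, -26.8721, 64.0131, 25.8185, 123.0942, 0.4394, -0.2792, 0.1209, -179.9948, 59.9949, 14.3396]
[-41.7785, -12.5047, -33.8272, 50.7579, 24.5357, 127.7552, 0.4738, -0.2646, 0.0311, 179.8466, 59.9481, 14.2401]
[-40.6489, -11.7249, -33.2773, 50.0689, 24.1592, 128.9591, 0.4841, -0.2619, 0.0306, 179.8899, 59.9825, 14.2475]
[-40.08, -11.3135, -32.9348, 49.8154, 23.8368, 129.6099, 0.489, -0.2609, 0.0304, 179.8844, 60.1247, 14.1456]
[-47.2755, -17.2624, -32.2116, 59.4335, 25.9717, 122.0441, 0.4267, -0.278, 0.0765, 179.4938, 59.9765, 13.797]
```

View pics/a3s.png

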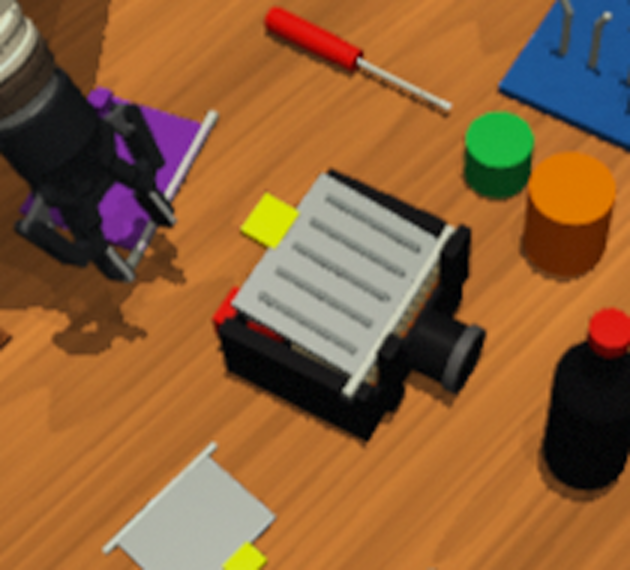

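```bash
cat > kin.py <<'E'
from plan import *
import glob
from scipy.optimize import least_squares
Ry=lambda a:R.from_euler('y',a,degrees=True).as_matrix()
Rz=lambda a:R.from_euler('z',a,degrees=True).as_matrix()
def A(q):
    # params: z0, r0, v1x,v1z, v2x,v2z, v3x, Lt
    B=Rz(q[0]);e=np.eye(3)
    a1=Ry(q[1]);a2=Ry(q[1]-q[2]);a3=Ry(q[1]-q[2]+q[3])
    return np.c_[B@e[2],B@e[0],B@a1@e[0],B@a1@e[2],B@a2@e[0],B@a2@e[2],B@a3@e[0],B@a3@Rz(q[4])@e[0]]
def ori(q):return R.from_matrix(Rz(q[0])@Ry(q[1]-q[2]+q[3])@Rz(q[4]))*R.from_euler('x',q[5],degrees=True)
D=np.array([np.load(f) for f in sorted(glob.glob("q_*.npy"))])
prior=np.array([.2,0,0,.3,.3,0,.0,.25])
def fitk():
    M=np.vstack([A(d[:6]) for d in D]);b=np.hstack([d[6:9] for d in D])
    lam=1e-3
    x=np.linalg.lstsq(np.vstack([M,lam*np.eye(8)]),np.r_[b,lam*prior],rcond=None)[0]
    return x,np.abs(M@x-b).max()
LO=np.array([-179.16,-48.56,-65.8,-126.05,-82.76,-180]);HI=np.array([179.16,103.87,70.77,130.52,87.17,180])
def ik(x,P,Q,q0):
    f=lambda q:np.r_[(A(q)@x-P)*10,(Q.inv()*ori(q)).as_rotvec()]
    s=least_squares(f,np.clip(q0,LO+1,HI-1),bounds=(LO,HI),x_scale=30)
    return s.x,np.abs(s.fun[:3]).max()*100,np.degrees(np.linalg.norm(s.fun[3:]))
E
python3 - <<'E'
from kin import *
for d in D:print((R.from_euler('xyz',d[9:],degrees=True).inv()*ori(d[:6])).as_rotvec().round(3),end='')
x,e=fitk();print(x.round(4),e)
q=D[-1][:6]
h=np.array([.055,0,.064])
for off in(0,20,30,40):
  print("off",off);qq=q
  for th in(10,30,50,70,90,100,104):
    t=np.radians(th);g=.134
    P=h+np.array([-np.cos(t)*g,.008,np.sin(t)*g]);pit=th+off
    Q=rot(pit,flip=-1);Pw=w(P)+Q.apply([.019,0,0])
    qq,ep,er=ik(x,Pw,Q,qq);print(th,qq.round(1),round(ep,1),round(er,1))
E
```

```text
[-0.  0.  0.][-0.  0. -0.][ 0.  0. -0.][0. 0. 0.][-0.  0.  0.][0. 0. 0.][ 1.599e-01  1.000e-04 -0.000e+00  4.200e-01  5.188e-01  3.620e-02
  1.442e-01  2.850e-01] 2.8246424200184528e-06
off 0
10 [-51.  -23.5 -65.8 -10.5  65.7 151.2] 1.5 4.4
30 [-43.4 -33.4 -53.1  27.6  47.1 141.6] 0.0 0.0
50 [-33.1 -23.5 -32.9  51.   28.3 140.2] 0.0 0.0
70 [-23.1  -6.8 -10.6  70.   12.  144.3] 0.0 0.0
90 [-15.4  14.7  15.3  90.6  -0.  150.2] 0.0 0.0
100 [-12.6  27.3  30.7 102.4  -4.5 153.4] 0.0 0.0
104 [-11.6  32.9  37.8 107.5  -6.1 154.8] 0.0 0.0
off 20
10 [-45.6 -31.7 -56.9  23.8  48.5 139.2] 0.0 0.0
30 [-36.2 -25.4 -37.9  49.4  29.8 137. ] 0.0 0.0
50 [-26.  -10.8 -16.7  68.7  12.8 141.4] 0.0 0.0
70 [-17.7   9.1   7.9  88.8   0.  148. ] 0.0 0.0
90 [-11.8  34.1  38.7 112.7  -8.7 155.3] 0.0 0.0
100 [ -9.6  51.5  62.3 128.6 -11.7 158.9] 0.0 0.0
104 [ -8.8  54.3  66.2 130.5 -13.  159.8] 1.2 3.2
off 30
10 [-42.  -29.2 -49.7  36.1  39.6 136. ] 0.0 0.0
30 [-32.3 -19.9 -30.4  57.8  21.3 137.5] 0.0 0.0
50 [-22.8  -3.5  -8.4  77.2   6.  143.3] 0.0 0.0
70 [-15.4  17.8  17.6  98.5  -4.9 150.6] 0.0 0.0
90 [-10.3  45.6  53.  125.1 -12.1 158.3] 0.0 0.0
100 [ -8.2  52.8  63.  130.5 -15.3 160.5] 2.7 7.3
104 [ -7.3  53.6  63.9 130.5 -16.7 160.9] 4.2 11.4
off 40
10 [-38.  -25.3 -42.7  45.5  30.6 135.2] 0.0 0.0
30 [-28.5 -13.5 -22.8  65.8  13.4 139. ] 0.0 0.0
50 [-1.990e+01  4.300e+00  1.000e-01  8.580e+01  0.000e+00  1.458e+02] 0.0 0.0
70 [-13.5  26.9  27.7 108.6  -9.2 153.6] 0.0 0.0
90 [ -8.9  50.5  58.6 130.5 -15.4 160.4] 1.8 5.0
100 [ -6.7  52.1  60.7 130.5 -19.  161.3] 5.6 15.6
104 [ -5.8  52.9  61.4 130.5 -20.5 161.4] 7.1 19.7
```

```bash
cat >> kin.py <<'E'
X,_E=fitk()
H=np.array([.055,0,.064])
def grip(th,off,g=.138,back=0.,y=.008,zc=0.):
    """world TCP pose for cover at angle th(deg), tool offset off(deg), grasp at own x=-g; back=retreat along tool"""
    t=np.radians(th);P=H+np.array([-np.cos(t)*g+np.sin(t)*zc,y,np.sin(t)*g+np.cos(t)*zc])
    Q=rot(th+off,flip=-1);return w(P)+Q.apply([.019-back,0,0]),Q
E
python3 - <<'E'
from kin import *
for n in("scene","top"):
    c=pickle.load(open(n+"1.pkl","rb"));W=cloud(c);h=cv2.cvtColor(c["pixels"],cv2.COLOR_RGB2HSV)
    m=(h[...,0]>22)&(h[...,0]<38)&(h[...,1]>150)&(W[...,0]>.42)&(W[...,1]>-.25)&(W[...,1]<-.15)&(W[...,2]>.07)
    p=W[m]-[*BX,0];cc,s=np.cos(BY),np.sin(BY)
    b=np.c_[p[:,0]*cc+p[:,1]*s,-p[:,0]*s+p[:,1]*cc,p[:,2]]*1000
    print(n,b.mean(0).round(1),np.percentile(b,[2,98],axis=0).round(1).tolist())
q=cur()[2]["q"]
for back in(.06,0):
    P,Q=grip(10.3,17,back=back);print(ik(X,P,Q,q))
P1,Q1=grip(10.3,17,back=.06);P,Q=grip(10.3,17)
rows([(P1,Q1,6),(P,Q,6)],.75)
E
```

```text
scene [-69.3   8.   91.9] [[-84.6, -10.9, 86.4], [-53.6, 28.0, 97.2]]
top [-69.8   8.4  91. ] [[-85.0, -10.8, 85.6], [-53.9, 27.5, 97.1]]
(array([-55.03582748, -36.59596949, -56.17788428,  36.11904172,
        56.27596238, 129.35660644]), np.float64(7.262801471341618e-10), np.float64(1.7771974186451236e-09))
(array([-46.93301091, -32.37260571, -58.790126  ,  20.63140664,
        51.19841484, 140.06557559]), np.float64(2.1510571102112408e-12), np.float64(2.3524014230257937e-12))
seg mm/row 12.7 deg/row 5.5
seg mm/row 10.0 deg/row 0.0
[[[-2.7,-10.6,-6.6,-0,0.095,-0,0.75],[-5.5,-21.1,-13.1,-0,0.191,-0.001,0.75],[-8.2,-31.7,-19.7,-0,0.286,-0.001,0.75],[-10.9,-42.3,-26.2,-0,0.382,-0.002,0.75],[-13.7,-52.9,-32.8,-0,0.477,-0.002,0.75],[-16.4,-63.4,-39.4,-0,0.572,-0.002,0.75],[-8,-63.5,-44.8,-0,0.572,-0.002,0.75],[0.4,-63.5,-50.2,-0,0.572,-0.002,0.75],[8.8,-63.5,-55.6,-0,0.572,-0.002,0.75],[17.2,-63.5,-61,-0,0.572,-0.002,0.75],[25.6,-63.5,-66.4,-0,0.572,-0.002,0.75],[34,-63.6,-71.9,-0,0.572,-0.002,0.75]]] 12
```

Call:
apply_moves --rows '[[[-3,-11,-7,0,0.1,0,0.75],[-6,-22,-13,0,0.2,0,0.75],[-9,-33,-20,0,0.3,0,0.75],[-11,-43,-26,0,0.4,0,0.75],[-14,-54,-33,0,0.5,0,0.75],[-16,-63.5,-39,0,0.572,-0.002,0.75],[-16,-63.5,-39,0,0.572,-0.002,0.75],[-8,-63.5,-45,0,0.572,-0.002,0.75],[9,-63.5,-56,0,0.572,-0.002,0.75],[26,-63.5,-66.5,0,0.572,-0.002,0.75],[34,-63.5,-72,0,0.572,-0.002,0.75],[34,-63.5,-72,0,0.572,-0.002,0.75],[34,-63.5,-72,0,0.572,-0.002,0.75]]]'

```text
time: 6.55
ee_pos: [0.4873, -0.1959, 0.0798]
tcp_rot: [-180.0, 27.4, 14.4]
wrist_force: [0.0, 0.4, -0.0]
opening: 0.0642
```

```bash
python3 - <<'E'
from kin import *
from workcell import cams
st();p,r,o=cur();P,Q=grip(10.3,17);print((P-p)*1000,(r.inv()*Q).as_rotvec())
for n in("scene","top"):
    c=cams.camera(n);im=c["pixels"][:,:,::-1]
    a=im[130:320,180:390] if n=="scene" else im[150:290,280:460]
    cv2.imwrite(f"pics/a4{n}.png",cv2.resize(a,None,fx=3,fy=3,interpolation=cv2.INTER_CUBIC))
E
```

```text
t 6.55 q [-46.9 -32.3 -58.7  20.8  51.1 140. ] p [ 0.4873 -0.1959  0.0798] rpy [-180.    27.4   14.4] F [ 0.   0.4 -0. ] op 0.0642
[-0.17560377  0.00409591  0.12497228] [-0.00010579  0.00181772  0.0003968 ]
```

View pics/a4top.png

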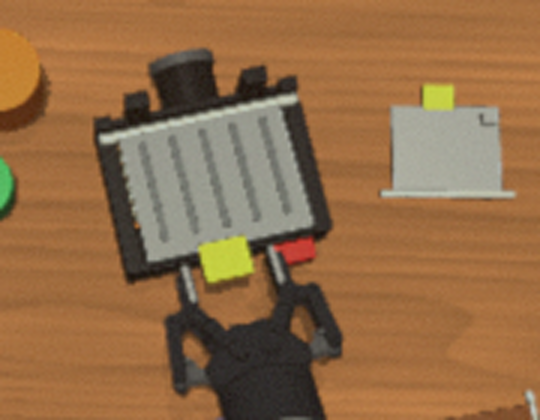

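View pics/a4scene.png

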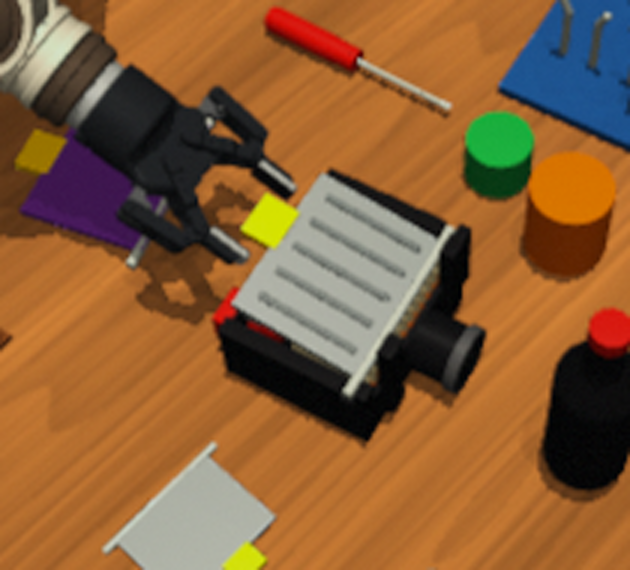

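In the top crop the fingers straddle the lip: finger tips at (186,290) and (277,265), lip at (227,258). Closing gently.

Call:
apply_moves --rows '[[[0,0,0,0,0,0,0.3],[0,0,0,0,0,0,0.3],[0,0,0,0,0,0,0.3],[0,0,0,0,0,0,0.3],[0,0,0,0,0,0,0.3]]]' --newtons 35

```text
time: 7.15
ee_pos: [0.4872, -0.1967, 0.0806]
tcp_rot: [179.9, 27.4, 14.2]
wrist_force: [-2.1, -2.5, 1.4]
opening: 0.0391
```

```bash
python3 - <<'E'
from kin import *
st()
E
```

```text
t 7.15 q [-47.  -32.4 -58.7  20.7  51.1 140. ] p [ 0.4872 -0.1967  0.0806] rpy [179.9  27.4  14.2] F [-2.1 -2.5  1.4] op 0.0391
```

```bash
python3 - <<'E'
from kin import *
rows([(*grip(t,17),1) for t in np.linspace(10.3,50.3,11)[1:]],.3)
E
```

```text
seg mm/row 7.8 deg/row 4.0
seg mm/row 8.4 deg/row 4.0
seg mm/row 8.4 deg/row 4.0
seg mm/row 8.4 deg/row 4.0
seg mm/row 8.4 deg/row 4.0
seg mm/row 8.4 deg/row 4.0
seg mm/row 8.4 deg/row 4.0
seg mm/row 8.4 deg/row 4.0
seg mm/row 8.4 deg/row 4.0
seg mm/row 8.4 deg/row 4.0
[[[-2.1,-0.8,-7.5,0,-0.069,-0.002,0.3],[-4.1,-0.8,-15.6,0,-0.139,-0.002,0.3],[-5.5,-0.8,-23.9,0,-0.209,-0.002,0.3],[-6.3,-0.8,-32.2,0,-0.278,-0.002,0.3],[-6.6,-0.8,-40.6,-0,-0.348,-0.002,0.3],[-6.3,-0.8,-49,-0,-0.418,-0.002,0.3],[-5.3,-0.8,-57.3,-0,-0.488,-0.002,0.3],[-3.8,-0.8,-65.5,-0,-0.558,-0.002,0.3],[-1.8,-0.8,-73.6,-0,-0.627,-0.002,0.3],[0.9,-0.8,-81.6,-0,-0.697,-0.002,0.3]]] 10
```

Call:
apply_moves --rows '[[[-2.1,0,-7.5,0,-0.069,0,0.3],[-4.1,0,-15.6,0,-0.139,0,0.3],[-5.5,0,-23.9,0,-0.209,0,0.3],[-6.3,0,-32.2,0,-0.278,0,0.3],[-6.6,0,-40.6,0,-0.348,0,0.3],[-6.3,0,-49,0,-0.418,0,0.3],[-5.3,0,-57.3,0,-0.488,0,0.3],[-3.8,0,-65.5,0,-0.558,0,0.3],[-1.8,0,-73.6,0,-0.627,0,0.3],[0.9,0,-81.6,0,-0.697,0,0.3]]]'

```text
time: 8.15
ee_pos: [0.5241, -0.187, 0.1533]
tcp_rot: [179.8, 67.5, 14.1]
wrist_force: [-3.5, -0.3, 2.6]
opening: 0.0392
```

```bash
python3 - <<'E'
from kin import *
from workcell import cams
st()
c=cams.camera("scene");im=c["pixels"][:,:,::-1]
cv2.imwrite(f"pics/a5s.png",cv2.resize(im[130:320,180:390],None,fx=3,fy=3,interpolation=cv2.INTER_CUBIC))
rows([(*grip(t,17),1) for t in np.linspace(50.3,98.5,13)[1:]],.3)
E
```

```text
t 8.15 q [-27.1 -12.8 -18.5  67.   14.6 140.9] p [ 0.5241 -0.187   0.1533] rpy [179.8  67.5  14.1] F [-3.5 -0.3  2.6] op 0.0392
seg mm/row 5.8 deg/row 3.8
seg mm/row 8.4 deg/row 4.0
seg mm/row 8.4 deg/row 4.0
seg mm/row 8.4 deg/row 4.0
seg mm/row 8.4 deg/row 4.0
seg mm/row 8.4 deg/row 4.0
seg mm/row 8.4 deg/row 4.0
seg mm/row 8.4 deg/row 4.0
seg mm/row 8.4 deg/row 4.0
seg mm/row 8.4 deg/row 4.0
seg mm/row 8.4 deg/row 4.0
seg mm/row 8.4 deg/row 4.0
[[[-1.2,-0.8,-5.6,0.001,-0.066,-0.002,0.3],[-3.2,-0.8,-13.8,0,-0.136,-0.002,0.3],[-4.7,-0.8,-22.1,0,-0.206,-0.002,0.3],[-5.5,-0.8,-30.4,0,-0.276,-0.002,0.3],[-5.8,-0.8,-38.8,0,-0.346,-0.002,0.3],[-5.5,-0.8,-47.2,0,-0.416,-0.002,0.3],[-4.6,-0.8,-55.6,0,-0.486,-0.002,0.3],[-3.1,-0.8,-63.9,-0,-0.556,-0.002,0.3],[-1,-0.8,-72,-0,-0.627,-0.002,0.3],[1.6,-0.8,-80,-0,-0.697,-0.002,0.3],[4.8,-0.8,-87.8,-0,-0.767,-0.002,0.3],[8.5,-0.8,-95.3,-0,-0.837,-0.002,0.3]]] 12
```

View pics/a5s.png

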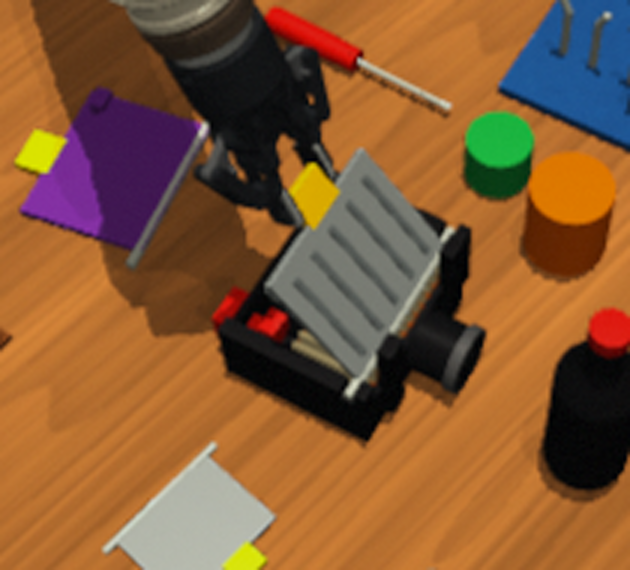

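The cover is about 50° open, with the lip held at (318,195) and the pins still in their slots. Continuing the arc.

Call:
apply_moves --rows '[[[-1.2,0,-5.6,0,-0.066,0,0.3],[-3.2,0,-13.8,0,-0.136,0,0.3],[-4.7,0,-22.1,0,-0.206,0,0.3],[-5.5,0,-30.4,0,-0.276,0,0.3],[-5.8,0,-38.8,0,-0.346,0,0.3],[-5.5,0,-47.2,0,-0.416,0,0.3],[-4.6,0,-55.6,0,-0.486,0,0.3],[-3.1,0,-63.9,0,-0.556,0,0.3],[-1,0,-72,0,-0.627,0,0.3],[1.6,0,-80,0,-0.697,0,0.3],[4.8,0,-87.8,0,-0.767,0,0.3]]]'

```text
time: 9.3
ee_pos: [0.6067, -0.166, 0.1855]
tcp_rot: [0.5, 68.5, -165.2]
wrist_force: [2.6, -0.7, 16.9]
opening: 0.0388
```

```bash
python3 - <<'E'
from kin import *
from workcell import cams
st()
c=cams.camera("scene");im=c["pixels"][:,:,::-1]
cv2.imwrite(f"pics/a6s.png",cv2.resize(im[130:320,180:390],None,fx=3,fy=3,interpolation=cv2.INTER_CUBIC))
rows([(*grip(t,17),1) for t in (96.5,98.5,100)],.3)
E
```

```text
t 9.3 q [-11.1  37.9  44.5 116.1  -9.2 156.1] p [ 0.6067 -0.166   0.1855] rpy [   0.5   68.5 -165.2] F [ 2.6 -0.7 16.9] op 0.0388
seg mm/row 2.6 deg/row 1.5
seg mm/row 4.2 deg/row 2.0
seg mm/row 3.1 deg/row 1.5
[[[-1.7,-0.6,-1.9,0,-0.026,-0.004,0.3],[-3,-0.6,-5.9,0,-0.061,-0.004,0.3],[-3.8,-0.6,-8.9,0,-0.088,-0.004,0.3]]] 3
```

View pics/a6s.png

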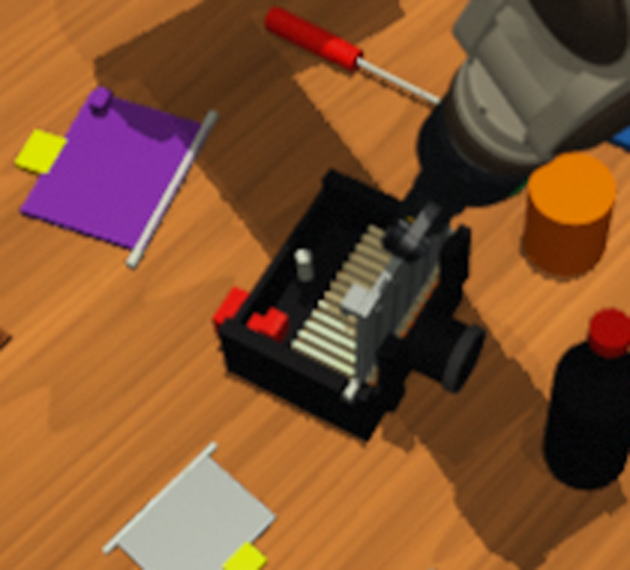

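The cover is at about 95°, with 17 N pushing into the slots. I'll relieve that slightly while finishing onto the stops.

Call:
apply_moves --rows '[[[-2.5,0,-1.9,0,-0.026,0,0.3],[-4.5,0,-4.5,0,-0.05,0,0.3],[-4.5,0,-5.9,0,-0.061,0,0.3],[-4.8,0,-7.5,0,-0.075,0,0.3],[-4.8,0,-7.5,0,-0.075,0,0.3]]]'

```text
time: 9.85
ee_pos: [0.6167, -0.1633, 0.1832]
tcp_rot: [0.3, 63.7, -165.3]
wrist_force: [-0.6, 0.3, -2.7]
opening: 0.0393
```

```bash
python3 - <<'E'
from kin import *
st();p,r,o=cur();print(r.inv().apply(o["wrist_force"]))
E
```

```text
t 9.85 q [-10.1  46.3  55.7 123.6 -10.7 157.8] p [ 0.6167 -0.1633  0.1832] rpy [   0.3   63.7 -165.3] F [-0.6  0.3 -2.7] op 0.0393
[ 2.6465989  -0.44155178 -0.75205054]
```

Call:
apply_moves --rows '[[[-0.2,0,-2.5,0,-0.02,0,0.3],[0.3,0,-4,0,-0.035,0,0.3],[0.3,0,-4,0,-0.035,0,0.3]]]'

```text
time: 10.15
ee_pos: [0.62, -0.1625, 0.1821]
tcp_rot: [0.3, 61.7, -165.2]
wrist_force: [-0.4, 0.4, 3.7]
opening: 0.0388
```

```bash
python3 - <<'E'
from kin import *
from workcell import cams
st();p,r,o=cur();print(r.inv().apply(o["wrist_force"]),o["torque"])
c=cams.camera("scene");im=c["pixels"][:,:,::-1]
cv2.imwrite(f"pics/a7s.png",cv2.resize(im[130:320,180:390],None,fx=3,fy=3,interpolation=cv2.INTER_CUBIC))
E
```

```text
t 10.15 q [ -9.7  50.1  61.  127.  -11.3 158.5] p [ 0.62   -0.1625  0.1821] rpy [   0.3   61.7 -165.2] F [-0.4  0.4  3.7] op 0.0388
[-3.16695745 -0.51481448  1.99668516] [ 0.07087359  0.07387613 -0.07115999]
```

View pics/a7s.png

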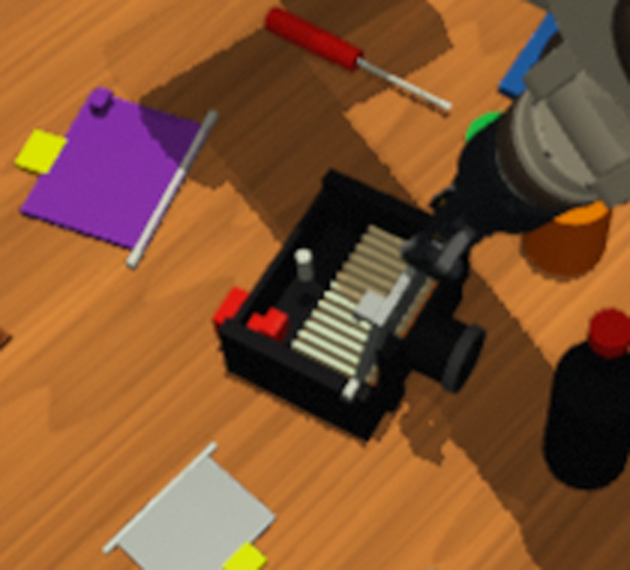

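Call:
apply_moves --rows '[[[-0.7,0,-1.3,0,0,0,0.3],[-1.4,0,-2.6,0,0,0,0.3],[-1.4,0,-2.6,0,0,0,0.3]]]'

```text
time: 10.5
ee_pos: [0.6224, -0.1619, 0.1822]
tcp_rot: [0.3, 61.7, -165.3]
wrist_force: [-4.1, -0.1, -0.5]
opening: 0.0394
```

```bash
python3 - <<'E'
from kin import *
st();p,r,o=cur();print(r.inv().apply(o["wrist_force"]),o["torque"])
E
```

```text
t 10.5 q [ -9.6  50.9  62.3 127.6 -11.3 158.6] p [ 0.6224 -0.1619  0.1822] rpy [   0.3   61.7 -165.3] F [-4.1 -0.1 -0.5] op 0.0394
[ 2.31024891 -0.96823484  3.32369296] [-0.08626744  0.64595648  0.02457102]
```

A 4 N reaction along -x shows the cover is against the stops. Releasing and backing off along the tool axis.

Call:
apply_moves --rows '[[[0,0,0,0,0,0,0.5],[0,0,0,0,0,0,0.6],[0,0,0,0,0,0,0.75],[0,0,0,0,0,0,0.75],[0,0,0,0,0,0,0.75],[-15,0,0,0,0,0,0.75],[-35,0,0,0,0,0,0.75],[-60,0,0,0,0,0,0.75],[-60,0,0,0,0,0,0.75],[-60,0,0,0,0,0,0.75],[-60,0,0,0,0,0,0.75]]]'

```text
time: 11.6
ee_pos: [0.625, -0.1526, 0.2145]
tcp_rot: [1.9, 63.3, -163.5]
wrist_force: [-0.3, 0.0, 0.1]
opening: 0.0643
```

```bash
python3 - <<'E'
from kin import *
from workcell import cams
st()
for n in("scene","top"):
    c=cams.camera(n);pickle.dump(c,open(n+"2.pkl","wb"));im=c["pixels"][:,:,::-1]
    a=im[130:320,180:390] if n=="scene" else im[130:290,280:460]
    cv2.imwrite(f"pics/a8{n}.png",cv2.resize(a,None,fx=3,fy=3,interpolation=cv2.INTER_CUBIC))
    W=cloud(c);h=cv2.cvtColor(c["pixels"],cv2.COLOR_RGB2HSV)
    m=(h[...,0]>20)&(h[...,0]<38)&(h[...,1]>130)&(W[...,0]>.55)&(W[...,0]<.7)&(W[...,1]>-.25)&(W[...,1]<-.1)&(W[...,2]>.12)
    if m.sum():
        p=W[m]-[*BX,0];cc,s=np.cos(BY),np.sin(BY)
        b=np.c_[p[:,0]*cc+p[:,1]*s,-p[:,0]*s+p[:,1]*cc,p[:,2]]*1000
        print(n,len(b),b.mean(0).round(1),np.percentile(b,[2,98],axis=0).round(1).tolist())
E
```

```text
t 11.6 q [ -8.8  51.3  67.3 130.5 -11.1 158.9] p [ 0.625  -0.1526  0.2145] rpy [   1.9   63.3 -163.5] F [-0.3  0.   0.1] op 0.0643
scene 32 [ 84.9 -13.  206. ] [[73.5, -45.5, 150.6], [114.7, 6.0, 349.3]]
top 80 [ 79.   -3.2 193.2] [[72.8, -12.4, 174.7], [88.1, 7.0, 205.2]]
```

View pics/a8scene.png

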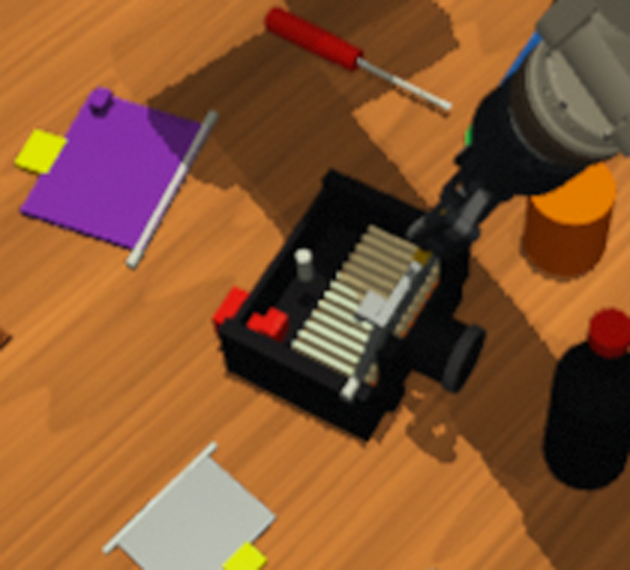

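View pics/a8top.png

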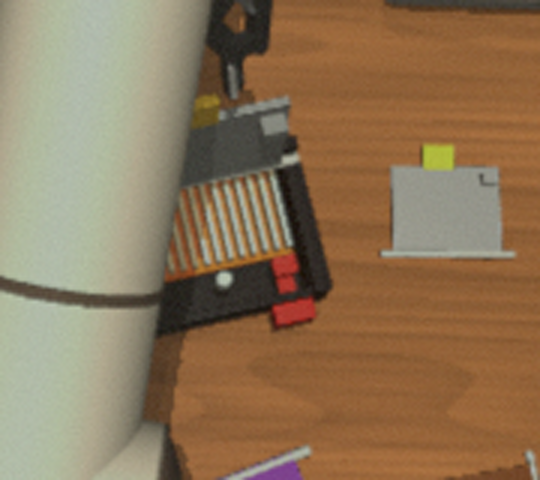

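The cover leans open by itself against the stops: the leg is at scene (375,307), the lip at (422,255), and the fingers are clear of it. J4 stands at its range limit, so I'll move up and turn the tool in line with the cover, away from the limit.

```bash
python3 - <<'E'
from kin import *
q=cur()[2]["q"]
for a in [(100,0,.138,.06),(101,0,.134,0.)]:
    P,Q=grip(a[0],a[1],g=a[2],back=a[3]);print(P,ik(X,P,Q,q))
P,Q=grip(101,0,back=.06)
rows([(P,Q,6)],.75)
P2=P.copy()
E
```

```text
[ 0.63241446 -0.15871439  0.24028059] (array([-12.14766093,  31.42006283,  43.62778668, 111.17529399,
        -4.44344864, 153.85095446]), np.float64(1.1102230246251565e-13), np.float64(3.565969224475942e-14))
[ 0.62355964 -0.16097969  0.17688713] (array([-12.30459668,  28.67030966,  32.45078689, 103.63571273,
        -4.91047049, 153.76902098]), np.float64(2.248201624865942e-12), np.float64(4.659209851537077e-12))
seg mm/row 4.7 deg/row 2.6
[[[-4.4,1.3,0.6,0.001,0.046,-0.003,0.75],[-8.9,2.7,1.2,0.001,0.092,-0.006,0.75],[-13.3,4,1.8,0.002,0.137,-0.008,0.75],[-17.8,5.4,2.5,0.002,0.183,-0.011,0.75],[-22.2,6.7,3.1,0.003,0.229,-0.014,0.75],[-26.7,8,3.7,0.003,0.275,-0.017,0.75]]] 6
```

Call:
apply_moves --rows '[[[-4.4,1.3,0.6,0,0.046,-0.003,0.75],[-9,2.7,1.2,0.001,0.092,-0.006,0.75],[-13.3,4,1.8,0.002,0.137,-0.008,0.75],[-17.8,5.4,2.5,0.002,0.183,-0.011,0.75],[-22.2,6.7,3.1,0.003,0.229,-0.014,0.75],[-26.7,8,3.7,0.003,0.275,-0.017,0.75],[-26.7,8,3.7,0.003,0.275,-0.017,0.75],[-26.7,8,3.7,0.003,0.275,-0.017,0.75]]]'

```text
time: 12.5
ee_pos: [0.635, -0.1581, 0.2398]
tcp_rot: [-0.1, 79.0, -165.8]
wrist_force: [-0.6, -0.4, 0.2]
opening: 0.0639
```

```bash
python3 - <<'E'
from kin import *
from workcell import cams
st()
c=cams.camera("scene");pickle.dump(c,open("scene3.pkl","wb"));im=c["pixels"][:,:,::-1]
cv2.imwrite(f"pics/a9s.png",cv2.resize(im[150:300,230:370],None,fx=4,fy=4,interpolation=cv2.INTER_CUBIC))
W=cloud(c);h=cv2.cvtColor(c["pixels"],cv2.COLOR_RGB2HSV)
m=(h[...,0]>20)&(h[...,0]<38)&(h[...,1]>130)&(W[...,0]>.55)&(W[...,0]<.7)&(W[...,1]>-.25)&(W[...,1]<-.1)&(W[...,2]>.12)
p=W[m]-[*BX,0];cc,s=np.cos(BY),np.sin(BY)
b=np.c_[p[:,0]*cc+p[:,1]*s,-p[:,0]*s+p[:,1]*cc,p[:,2]]*1000
print(len(b));print(np.c_[np.argwhere(m),b.round(0)])
for y in(-12,28):
  t=np.radians(101);print(proj(c,w((H+np.array([-np.cos(t)*.143,y/1000,np.sin(t)*.143])))))
E
```

```text
t 12.5 q [-11.9  33.2  46.  112.7  -4.8 154.2] p [ 0.635  -0.1581  0.2398] rpy [-1.000e-01  7.900e+01 -1.658e+02] F [-0.6 -0.4  0.2] op 0.0639
79
[[198. 330.  84.  27. 202.]
 [199. 330.  85.  24. 203.]
 [199. 331.  87.  25. 204.]
 [200. 329.  84.  21. 202.]
 [200. 330.  86.  22. 203.]
 [200. 331.  81.  39. 175.]
 [201. 329. 110. -30. 288.]
 [201. 330.  87.  20. 202.]
 [201. 331.  78.  45. 160.]
 [202. 329.  87.  17. 201.]
 [202. 330.  85.  26. 188.]
 [203. 328.  87.  12. 204.]
 [203. 329.  87.  17. 198.]
 [203. 330.  77.  42. 156.]
 [204. 327.  85.  11. 201.]
 [204. 328.  88.  11. 203.]
 [204. 329.  83.  25. 179.]
 [205. 327.  86.   9. 201.]
 [205. 328.  85.  15. 191.]
 [205. 329.  76.  40. 149.]
 [206. 327.  87.   7. 200.]
 [206. 328.  82.  22. 175.]
 [207. 326.  88.   2. 204.]
 [207. 327.  84.  14. 183.]
 [207. 328.  79.  28. 160.]
 [208. 326.  87.   4. 196.]
 [208. 327.  79.  24. 161.]
 [209. 325.  87.  -1. 199.]
 [209. 326.  81.  14. 174.]
 [210. 319.  77. -10. 200.]
 [210. 320.  79. -10. 202.]
 [210. 321.  96. -36. 253.]
 [210. 322.  83.  -8. 202.]
 [210. 323.  97. -30. 245.]
 [
[... 618 characters left out ...]
3. 324.  74.  18. 144.]
 [214. 318.  76. -12. 186.]
 [214. 319.  78. -12. 188.]
 [214. 320.  80. -11. 187.]
 [214. 321.  83. -13. 192.]
 [214. 322.  85. -12. 193.]
 [214. 323.  81.  -0. 173.]
 [215. 317.  74. -13. 182.]
 [215. 318.  75. -12. 180.]
 [215. 319.  78. -13. 184.]
 [215. 320.  80. -11. 183.]
 [215. 321.  83. -12. 187.]
 [215. 322.  84. -10. 185.]
 [215. 323.  74.  15. 140.]
 [216. 317.  73. -11. 173.]
 [216. 318.  76. -13. 178.]
 [216. 319.  79. -14. 182.]
 [216. 320.  81. -13. 183.]
 [216. 321.  83. -12. 183.]
 [216. 322.  78.   1. 159.]
 [217. 320.  81. -13. 178.]
 [217. 321.  82. -11. 176.]
 [218. 321.  78.  -3. 158.]]
[[320.79627048 210.66586931]]
[[329.59477938 196.75695375]]
```

View pics/a9s.png

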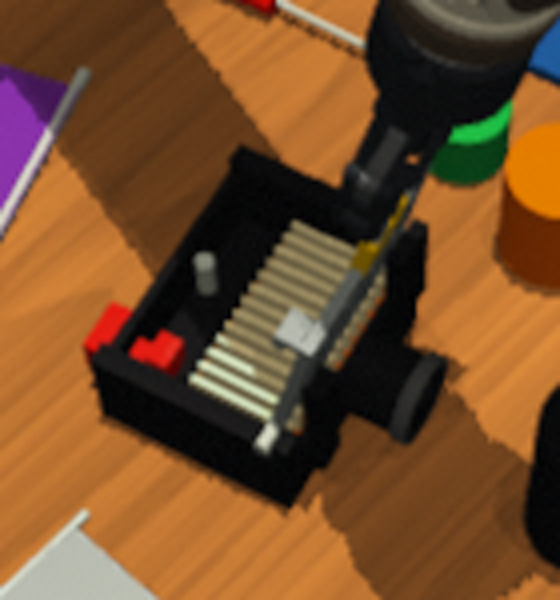

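The cover is leaning at about 11° past upright, with its lip at z≈0.203 and box x≈82 mm, as expected. Going down to re-grasp.

```bash
python3 - <<'E'
from kin import *
P,Q=grip(101,0,y=.0075)
rows([(P,Q,4)],.75)
E
```

```text
seg mm/row 14.9 deg/row 0.0
[[[14.9,0.2,-0,0,0,0,0.75],[29.7,0.3,-0.1,0,0.001,0,0.75],[44.6,0.5,-0.1,0,0.001,0.001,0.75],[59.4,0.7,-0.1,0,0.002,0.001,0.75]]] 4
```

Call:
apply_moves --rows '[[[15,0.2,0,0,0,0,0.75],[30,0.4,0,0,0,0,0.75],[45,0.6,0,0,0,0,0.75],[54,0.7,0,0,0,0,0.75],[59.4,0.7,0,0,0,0,0.75],[59.4,0.7,0,0,0,0,0.75],[59.4,0.7,0,0,0,0,0.75]]]'

```text
time: 13.25
ee_pos: [0.6245, -0.1612, 0.1809]
tcp_rot: [-0.3, 78.9, -165.9]
wrist_force: [0.0, -0.3, 0.4]
opening: 0.0642
```

```bash
python3 - <<'E'
from kin import *
from workcell import cams
st()
c=cams.camera("scene");im=c["pixels"][:,:,::-1]
cv2.imwrite(f"pics/b1s.png",cv2.resize(im[150:300,230:370],None,fx=4,fy=4,interpolation=cv2.INTER_CUBIC))
E
```

```text
t 13.25 q [-12.3  29.1  33.4 104.3  -4.9 153.8] p [ 0.6245 -0.1612  0.1809] rpy [  -0.3   78.9 -165.9] F [ 0.  -0.3  0.4] op 0.0642
```

View pics/b1s.png

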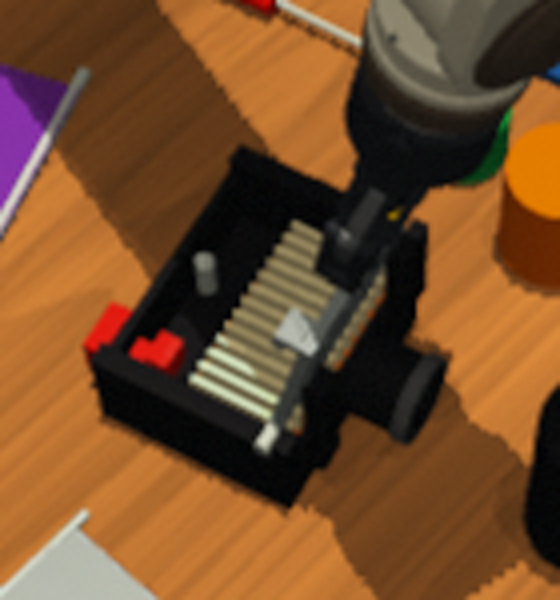

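The gripper straddles the lip, with the yellow visible between the fingers at (395,215). Closing at 50 N.

Call:
apply_moves --rows '[[[0,0,0,0,0,0,0.25],[0,0,0,0,0,0,0.25],[0,0,0,0,0,0,0.25],[0,0,0,0,0,0,0.25],[0,0,0,0,0,0,0.25],[0,0,0,0,0,0,0.25]]]' --newtons 50

```text
time: 13.9
ee_pos: [0.6248, -0.1612, 0.1819]
tcp_rot: [-0.0, 79.0, -165.7]
wrist_force: [1.2, 0.8, 6.3]
opening: 0.0389
```

```bash
python3 - <<'E'
from kin import *
st()
print("raise 1.5 + rotate upright")
def g2(th,dz):
    P,Q=grip(th,0,y=.0075);return P+[0,0,dz],Q
rows([(*g2(t,.0015),1) for t in np.linspace(101,90,7)[1:]]+[(*g2(90,.0015+.012*i),1) for i in range(1,9)],.25)
E
```

```text
t 13.9 q [-12.3  29.   33.5 104.3  -4.9 153.8] p [ 0.6248 -0.1612  0.1819] rpy [  -0.    79.  -165.7] F [1.2 0.8 6.3] op 0.0389
raise 1.5 + rotate upright
seg mm/row 4.3 deg/row 1.8
seg mm/row 3.8 deg/row 1.8
seg mm/row 3.8 deg/row 1.8
seg mm/row 3.8 deg/row 1.8
seg mm/row 3.8 deg/row 1.8
seg mm/row 3.8 deg/row 1.8
seg mm/row 12.0 deg/row 0.0
seg mm/row 12.0 deg/row 0.0
seg mm/row 12.0 deg/row 0.0
seg mm/row 12.0 deg/row 0.0
seg mm/row 12.0 deg/row 0.0
seg mm/row 12.0 deg/row 0.0
seg mm/row 12.0 deg/row 0.0
seg mm/row 12.0 deg/row 0.0
[[[-0.3,-0.1,4.3,0,0.032,0,0.25],[-0.1,-0.1,8.1,0,0.064,0,0.25],[0.2,-0.1,11.9,0,0.096,0,0.25],[0.6,-0.1,15.7,0,0.128,0,0.25],[1.2,-0.1,19.4,0,0.16,0,0.25],[1.8,-0.1,23.2,0,0.192,0,0.25],[-9.9,-0.1,25.5,0,0.192,0,0.25],[-21.7,-0.1,27.8,0,0.192,0,0.25],[-33.5,-0.1,30,0,0.192,0,0.25],[-45.3,-0.1,32.3,0,0.192,0,0.25],[-57.1,-0.1,34.6,0,0.192,0,0.25],[-68.8,-0.1,36.9,0,0.192,0,0.25],[-80.6,-0.1,39.2,0,0.192,0,0.25],[-92.4,-0.1,41.5,0,0.192,0,0.25]]] 14
```

Call:
apply_moves --rows '[[[-1,0,4.2,0,0.032,0,0.25],[-0.9,0,8.1,0,0.064,0,0.25],[-0.6,0,11.9,0,0.096,0,0.25],[-0.2,0,15.7,0,0.128,0,0.25],[0.4,0,19.4,0,0.16,0,0.25],[1,0,23.2,0,0.192,0,0.25],[1,0,23.2,0,0.192,0,0.25]]]'

```text
time: 14.6
ee_pos: [0.6016, -0.1672, 0.1853]
tcp_rot: [-103.1, 90.0, 91.2]
wrist_force: [0.5, -0.3, -3.2]
opening: 0.0389
```

```bash
python3 - <<'E'
from kin import *
st();p,r,o=cur();print(r.as_matrix().round(3))
E
```

```text
t 14.6 q [-15.5  14.7  16.1  91.4   0.  150.1] p [ 0.6016 -0.1672  0.1853] rpy [-103.1   90.    91.2] F [ 0.5 -0.3 -3.2] op 0.0389
[[-0.     0.247 -0.969]
 [ 0.    -0.969 -0.247]
 [-1.    -0.    -0.   ]]
```

The wrist carries about 3 N, which is the cover's weight. Lifting straight up, slowly at first.

Call:
apply_moves --rows '[[[-5,0,0,0,0,0,0.25],[-10,0,0,0,0,0,0.25],[-17,0,0,0,0,0,0.25],[-25,0,0,0,0,0,0.25],[-35,0,0,0,0,0,0.25],[-45,0,0,0,0,0,0.25],[-60,0,0,0,0,0,0.25],[-75,0,0,0,0,0,0.25],[-90,0,0,0,0,0,0.25],[-90,0,0,0,0,0,0.25]]]'

```text
time: 15.6
ee_pos: [0.6022, -0.1674, 0.2782]
tcp_rot: [153.2, 89.8, -12.5]
wrist_force: [0.7, -0.0, -2.6]
opening: 0.039
```

```bash
python3 - <<'E'
from kin import *
from workcell import cams
st()
for n in("scene","top"):
    c=cams.camera(n);im=c["pixels"][:,:,::-1];pickle.dump(c,open(n+"4.pkl","wb"))
    a=im[80:320,210:460] if n=="scene" else im[110:290,130:430]
    k=3 if n=="scene" else 2.5
    cv2.imwrite(f"pics/b2{n}.png",cv2.resize(a,None,fx=k,fy=k,interpolation=cv2.INTER_CUBIC)[:600,:800])
E
```

```text
t 15.6 q [-15.5  17.2  29.6 102.1   0.  150.1] p [ 0.6022 -0.1674  0.2782] rpy [153.2  89.8 -12.5] F [ 0.7 -0.  -2.6] op 0.039
```

View pics/b2scene.png

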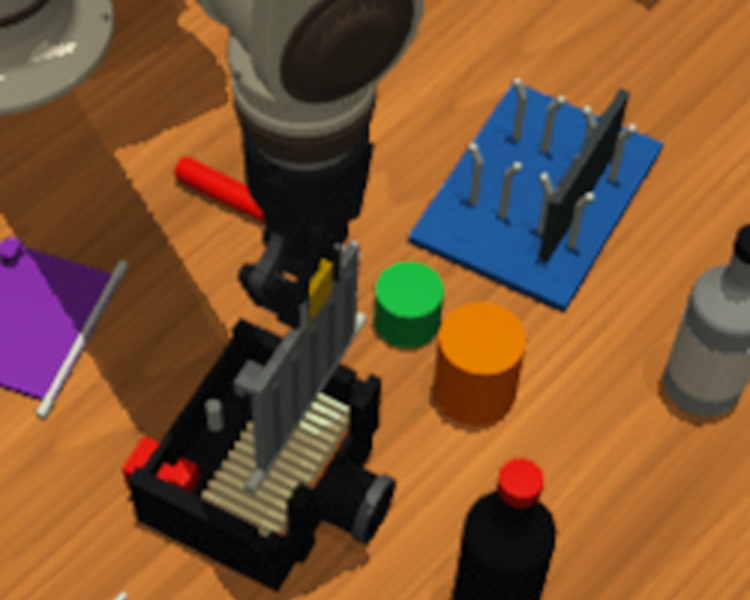

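View pics/b2top.png

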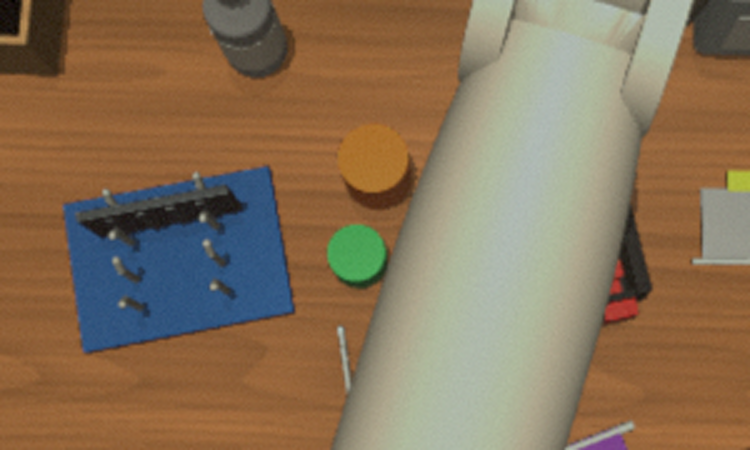

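```bash
python3 - <<'E'
from kin import *
for n,(r0,r1,c0,c1) in dict(scene=(100,190,340,440),top=(165,260,145,255)).items():
    c=pickle.load(open(n+"4.pkl","rb"));S=6
    im=cv2.resize(c["pixels"][r0:r1,c0:c1,::-1],None,fx=S,fy=S,interpolation=cv2.INTER_CUBIC)
    def d(p,col):
        u=proj(c,w(p,RK,RY))[0];cv2.circle(im,(int((u[0]+.5-c0)*S),int((u[1]+.5-r0)*S)),3,col,-1)
    for y in(-.045,.045):
        for x in(-.052,-.008,.018,.062):d((x,y,.085),(0,0,255))
        for x in(-.045,-.015):d((x,y,.012),(0,255,0)) 
    for x in(-.08,.08):
        for y in(-.11,.11):d((x,y,.012),(0,255,255))
    cv2.imwrite(f"pics/b3{n}.png",im)
E
```

```text
(no output)
```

View pics/b3scene.png

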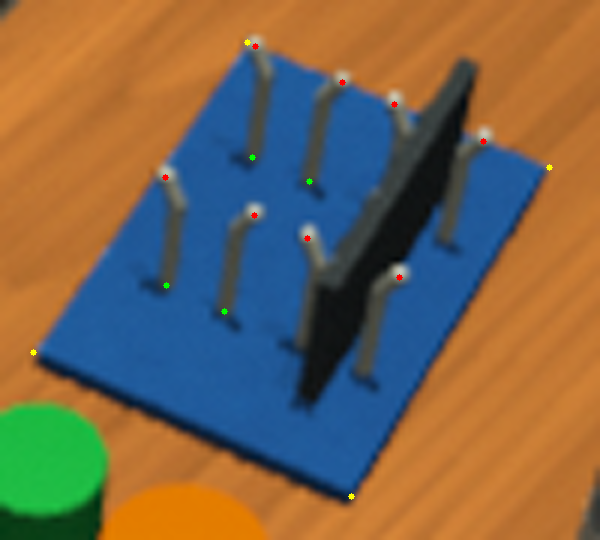

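View pics/b3top.png

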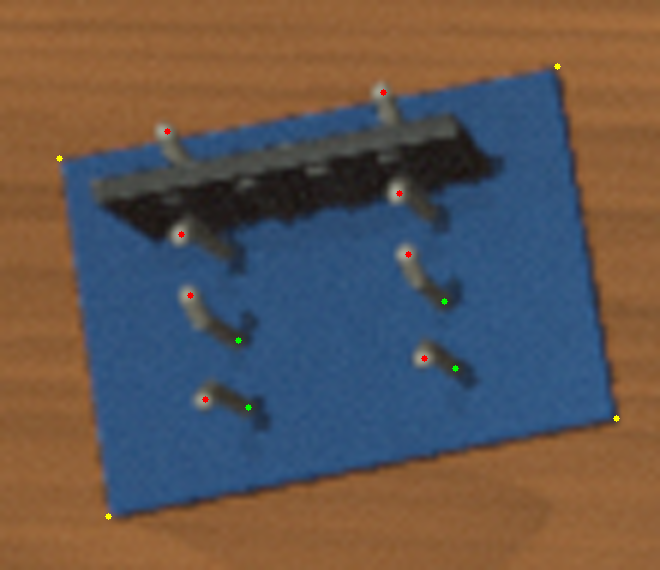

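The predicted rod tops and base corners land on the picture in both views, so the rack pose is good to about 1 mm. Next I check the held cover's tilt with a plane fit to its face.

```bash
python3 - <<'E'
from kin import *
c=pickle.load(open("scene4.pkl","rb"));W=cloud(c)
p=W.reshape(-1,3)-[*BX,0];cc,s=np.cos(BY),np.sin(BY)
b=np.c_[p[:,0]*cc+p[:,1]*s,-p[:,0]*s+p[:,1]*cc,p[:,2]]*1000
m=(b[:,2]>165)&(b[:,2]<255)&(abs(b[:,1])<75)&(b[:,0]>45)&(b[:,0]<75)
q=b[m];print(m.sum(),q.mean(0),q.min(0),q.max(0))
for k in range(4):
    A_=np.c_[q[:,1:],np.ones(len(q))];x=np.linalg.lstsq(A_,q[:,0],rcond=None)[0];r=q[:,0]-A_@x;q=q[abs(r)<max(1.5,1.5*r.std())]
print("dx/dy %.3f dx/dz %.3f"%tuple(x[:2]),x[2],len(q),r.std(), "x at z=157",x@[0,157,1],"x at z 277",x@[0,277,1])
print(b[m][:,1].min(),b[m][:,1].max())
# cover y extents at mid height
Q=b[(b[:,2]>180)&(b[:,2]<240)&(abs(b[:,0]-60)<8)];print(np.percentile(Q[:,1],[1,99]))
E
```

```text
762 [ 57.95256602  -9.93525973 211.75509792] [ 49.42805961 -72.49978524 165.19304772] [ 61.67028509  74.48600301 254.89252537]
dx/dy 0.003 dx/dz 0.014 55.08345618180927 592 0.6926624921947592 x at z=157 57.29990855766355 x at z 277 58.99401228443115
-72.49978524040296 74.48600300711476
[-447.71320742  726.74865672]
```

```bash
python3 - <<'E'
from kin import *
q=cur()[2]["q"]
Q=rot(90,yaw=RY,flip=-1)
for z in(.28,.137):
    P=w([-.030,.008,z],RK,RY);print(P,ik(X,P,Q,q))
P=w([-.030,.008,.28],RK,RY)
rows([(P,Q,16)],.25)
E
```

```text
[0.51177415 0.20188182 0.28      ] (array([ 19.49266189,   6.58546645,  17.24465544, 100.86545863,
         3.50046041, 180.        ]), np.float64(2.0152241134445137), np.float64(7.593423549700787))
[0.51177415 0.20188182 0.137     ] (array([ 19.49265931,   4.29498646,  -1.13488738,  84.77639964,
         3.50046577, 180.        ]), np.float64(2.015223000732036), np.float64(7.593423725244035))
seg mm/row 23.8 deg/row 0.1
[[[-0.3,-23.7,-0.3,0.002,-0,-0,0.25],[-0.6,-47.5,-0.5,0.003,-0,-0,0.25],[-0.9,-71.2,-0.8,0.005,-0,-0,0.25],[-1.1,-95,-1,0.007,-0,-0,0.25],[-1.4,-118.7,-1.3,0.009,-0,-0,0.25],[-1.7,-142.5,-1.5,0.01,-0,-0,0.25],[-2,-166.2,-1.8,0.012,-0,-0,0.25],[-2.3,-190,-2,0.014,-0,-0,0.25],[-2.6,-213.7,-2.3,0.015,-0,-0,0.25],[-2.9,-237.5,-2.5,0.017,-0,-0,0.25],[-3.1,-261.2,-2.8,0.019,-0,-0,0.25],[-3.4,-285,-3,0.021,-0,-0,0.25],[-3.7,-308.7,-3.3,0.022,-0,-0,0.25],[-4,-332.5,-3.5,0.024,-0.001,-0,0.25],[-4.3,-356.2,-3.8,0.026,-0.001,-0,0.25],[-4.6,-380,-4,0.027,-0.001,-0,0.25]]] 16
```

J6 would pass its range with the cover facing the same way, so I'll turn it half a turn the other way; either facing is allowed.

Call:
apply_moves --rows '[[[0,-6,0,-0.06,0,0,0.25],[0,-16,0,-0.14,0,0,0.25],[0,-26,0,-0.22,0,0,0.25],[0,-37,0,-0.3,0,0,0.25],[0,-48,0,-0.38,0,0,0.25],[-1,-59,0,-0.46,0,0,0.25],[-1,-70,0,-0.55,0,0,0.25],[-1,-81,0,-0.64,0,0,0.25],[-1,-92,0,-0.73,0,0,0.25],[-1,-103,0,-0.82,0,0,0.25],[-1,-114,-1,-0.91,0,0,0.25],[-1,-125,-1,-1,0,0,0.25],[-1,-136,-1,-1.09,0,0,0.25],[-1,-147,-1,-1.18,0,0,0.25],[-2,-158,-2,-1.27,0,0,0.25],[-2,-169,-2,-1.36,0,0,0.25],[-2,-178,-2,-1.45,0,0,0.25],[-2,-186,-2,-1.52,0,0,0.25],[-2,-190,-2,-1.56,0,0,0.25],[-2,-190,-2,-1.56,0,0,0.25]]]'

```text
time: 17.7
ee_pos: [0.5564, 0.0177, 0.2766]
tcp_rot: [-108.6, 90.0, 175.2]
wrist_force: [-0.2, 0.2, -1.9]
opening: 0.0386
```

```bash
python3 - <<'E'
from kin import *
st()
q=cur()[2]["q"]
Q=rot(90,yaw=RY,flip=1)
P=w([-.030,-.008,.28],RK,RY);print(P)
for z in(.28,.137):
    print(ik(X,w([-.030,-.008,z],RK,RY),Q,q))
rows([(P,Q,18)],.25)
E
```

```text
t 17.7 q [  1.8   7.3  17.7 100.4   0.   78.1] p [0.5564 0.0177 0.2766] rpy [-108.6   90.   175.2] F [-0.2  0.2 -1.9] op 0.0386
[0.51530531 0.18627634 0.28      ]
(array([1.98742810e+01, 6.12322931e+00, 1.68005699e+01, 1.00677341e+02,
       1.75464166e-12, 7.12428098e+00]), np.float64(2.986499936241671e-11), np.float64(3.1733503790770076e-11))
(array([ 1.98742810e+01,  3.82773352e+00, -1.56997486e+00,  8.46022916e+01,
        6.06179995e-11,  7.12428098e+00]), np.float64(5.034583860918929e-10), np.float64(1.985758016293429e-09))
seg mm/row 9.6 deg/row 4.9
[[[-0.2,0,-9.6,-0.086,-0,0,0.25],[-0.4,0,-19.3,-0.173,-0,0,0.25],[-0.6,0,-28.9,-0.259,-0,0,0.25],[-0.7,0,-38.6,-0.345,-0,0,0.25],[-0.9,0.1,-48.2,-0.431,-0,0,0.25],[-1.1,0.1,-57.8,-0.518,-0,0,0.25],[-1.3,0.1,-67.5,-0.604,-0,0,0.25],[-1.5,0.1,-77.1,-0.69,-0,0,0.25],[-1.7,0.1,-86.7,-0.776,-0,0,0.25],[-1.9,0.1,-96.4,-0.863,-0,0,0.25],[-2.1,0.1,-106,-0.949,-0,0,0.25],[-2.2,0.1,-115.7,-1.035,-0,0,0.25],[-2.4,0.1,-125.3,-1.122,-0,0,0.25],[-2.6,0.2,-134.9,-1.208,-0.001,0,0.25],[-2.8,0.2,-144.6,-1.294,-0.001,0,0.25],[-3,0.2,-154.2,-1.38,-0.001,0,0.25],[-3.2,0.2,-163.8,-1.467,-0.001,0,0.25],[-3.4,0.2,-173.5,-1.553,-0.001,0,0.25]]] 18
```

Call:
apply_moves --rows '[[[0,0,-6,-0.05,0,0,0.25],[0,0,-15,-0.13,0,0,0.25],[0,0,-25,-0.22,0,0,0.25],[-1,0,-35,-0.31,0,0,0.25],[-1,0,-45,-0.4,0,0,0.25],[-1,0,-55,-0.49,0,0,0.25],[-1,0,-65,-0.58,0,0,0.25],[-1,0,-75,-0.67,0,0,0.25],[-2,0,-85,-0.76,0,0,0.25],[-2,0,-95,-0.85,0,0,0.25],[-2,0,-105,-0.94,0,0,0.25],[-2,0,-115,-1.03,0,0,0.25],[-2,0,-125,-1.12,0,0,0.25],[-3,0,-135,-1.21,0,0,0.25],[-3,0,-145,-1.3,0,0,0.25],[-3,0,-155,-1.39,0,0,0.25],[-3.4,0,-164,-1.47,0,0,0.25],[-3.4,0,-170.5,-1.53,0,0,0.25],[-3.4,0.2,-173.5,-1.553,0,0,0.25],[-3.4,0.2,-173.5,-1.553,0,0,0.25]]]'

```text
time: 19.7
ee_pos: [0.5153, 0.1863, 0.2796]
tcp_rot: [177.7, 89.9, -169.6]
wrist_force: [-0.4, -1.0, -2.6]
opening: 0.0387
```

```bash
python3 - <<'E'
from kin import *
from workcell import cams
st();p,r,o=cur()
Q=rot(90,yaw=RY,flip=1);P=w([-.030,-.008,.28],RK,RY);print("err mm",(P-p)*1e3,(r.inv()*Q).as_rotvec())
c=cams.camera("scene");pickle.dump(c,open("scene5.pkl","wb"));im=c["pixels"][:,:,::-1]
cv2.imwrite(f"pics/b4s.png",cv2.resize(im[50:220,320:470],None,fx=4,fy=4,interpolation=cv2.INTER_CUBIC)[:600])
c2=cams.camera("top");cv2.imwrite("pics/b4t.png",cv2.resize(c2["pixels"][120:290,120:300,::-1],None,fx=3,fy=3))
W=cloud(c)
pp=W.reshape(-1,3)-[*RK,0];cc,s=np.cos(RY),np.sin(RY)
b=np.c_[pp[:,0]*cc+pp[:,1]*s,-pp[:,0]*s+pp[:,1]*cc,pp[:,2]]*1000
m=(b[:,2]>168)&(b[:,2]<270)&(abs(b[:,1])<75)&(b[:,0]>-45)&(b[:,0]<-15)
q=b[m];print(m.sum(),q.mean(0),np.percentile(q,[1,99],axis=0))
for k in range(5):
    A_=np.c_[q[:,1:],np.ones(len(q))];x=np.linalg.lstsq(A_,q[:,0],rcond=None)[0];r=q[:,0]-A_@x;q=q[abs(r)<max(1.2,1.5*r.std())]
print("dx/dy %.3f dx/dz %.3f"%tuple(x[:2]),len(q),r.std(),"x at z=160,y0",x@[0,160,1],"280",x@[0,280,1])
m=(abs(b[:,0]+30)<12)&(b[:,2]>150)&(b[:,2]<170)&(abs(b[:,1])<110);print("pin y",np.percentile(b[m][:,1],[1,99]),np.nanmin(b[m][:,2]))
E
```

```text
t 19.7 q [ 19.9   6.2  16.8 100.7   0.    7.2] p [0.5153 0.1863 0.2796] rpy [ 177.7   89.9 -169.6] F [-0.4 -1.  -2.6] op 0.0387
err mm [ 0.04423806 -0.04863567  0.41871155] [-9.08978454e-04 -1.28252313e-03 -5.20932711e-05]
706 [-28.86975683  -8.70171464 221.78504175] [[-36.04247229 -71.37443095 169.50450797]
 [-16.8224738   67.41342451 268.42403885]]
dx/dy 0.003 dx/dz -0.014 539 0.5662252114982712 x at z=160,y0 -28.02931401270863 280 -29.704287896601596
pin y [-86.45277657  86.0685377 ] 154.9046614324835
```

View pics/b4s.png

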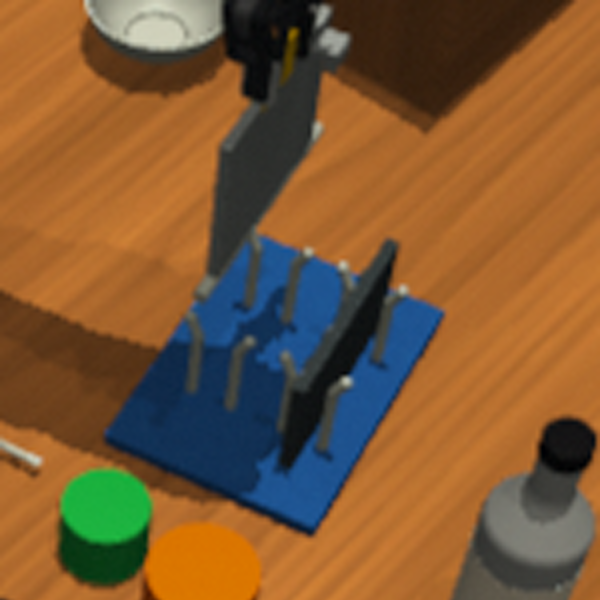

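View pics/b4t.png

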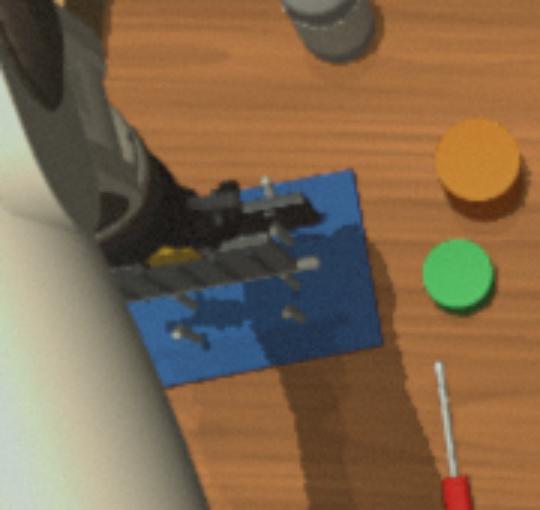

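The cover is vertical (0.8°), centred over the slot (pin ends at y ±86), with its bottom at z≈0.155. Lowering it.

Call:
apply_moves --rows '[[[8,0,0,0,0,0,0.25],[18,0,0,0,0,0,0.25],[28,0,0,0,0,0,0.25],[38,0,0,0,0,0,0.25],[48,0,0,0,0,0,0.25],[58,0,0,0,0,0,0.25],[67,0,0,0,0,0,0.25],[74,0,0,0,0,0,0.25],[81,0,0,0,0,0,0.25],[88,0,0,0,0,0,0.25],[95,0,0,0,0,0,0.25],[102,0,0,0,0,0,0.25],[109,0,0,0,0,0,0.25],[116,0,0,0,0,0,0.25],[122,0,0,0,0,0,0.25],[128,0,0,0,0,0,0.25],[132,0,0,0,0,0,0.25],[135,0,0,0,0,0,0.25],[137,0,0,0,0,0,0.25],[137,0,0,0,0,0,0.25]]]'

```text
time: 21.8
ee_pos: [0.5152, 0.186, 0.1426]
tcp_rot: [-179.5, 89.9, -166.9]
wrist_force: [0.1, -0.2, -3.0]
opening: 0.0388
```

```bash
python3 - <<'E'
from kin import *
from workcell import cams
st()
c=cams.camera("scene");im=c["pixels"][:,:,::-1]
cv2.imwrite(f"pics/b5s.png",cv2.resize(im[50:220,320:470],None,fx=4,fy=4,interpolation=cv2.INTER_CUBIC)[:600])
E
```

```text
t 21.8 q [19.8  3.9 -0.9 85.3  0.   7.2] p [0.5152 0.186  0.1426] rpy [-179.5   89.9 -166.9] F [ 0.1 -0.2 -3. ] op 0.0388
```

View pics/b5s.png

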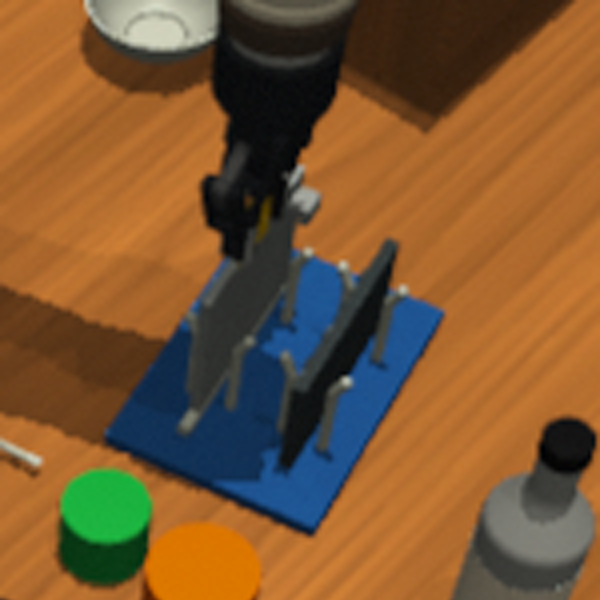

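The cover is between the empty slot's rods with no side force. I'll lower it slowly to contact.

Call:
apply_moves --rows '[[[2,0,0,0,0,0,0.25],[4,0,0,0,0,0,0.25],[5,0,0,0,0,0,0.25],[5.8,0,0,0,0,0,0.25],[5.8,0,0,0,0,0,0.25]]]'

```text
time: 22.35
ee_pos: [0.5153, 0.186, 0.1372]
tcp_rot: [172.4, 90.0, -175.0]
wrist_force: [0.4, 0.4, -0.3]
opening: 0.0387
```

The weight is just taken by the floor. So that it doesn't tip freely on release, I'll lean it, held, onto the rods first.

Call:
apply_moves --rows '[[[0.4,0,2.1,0,0.0175,0,0.25],[0.4,0,4.2,0,0.035,0,0.25],[0.5,0,6.3,0,0.052,0,0.25],[0.6,0,8.4,0,0.07,0,0.25],[0.7,0,10.5,0,0.0875,0,0.25],[0.8,0,12.5,0,0.105,0,0.25],[0.8,0,12.5,0,0.105,0,0.25]]]'

```text
time: 23.05
ee_pos: [0.5283, 0.1889, 0.1365]
tcp_rot: [179.9, 83.9, -167.4]
wrist_force: [-0.4, 0.6, 4.8]
opening: 0.039
```

```bash
python3 - <<'E'
from kin import *
st();p,r,o=cur();print(r.inv().apply(o["wrist_force"]),o["torque"])
E
```

```text
t 23.05 q [19.3 11.9  7.  91.2  0.7  6.6] p [0.5283 0.1889 0.1365] rpy [ 179.9   83.9 -167.4] F [-0.4  0.6  4.8] op 0.039
[-4.75467694  0.68544207 -0.79385165] [0.02862563 0.00380621 0.0429525 ]
```

Call:
apply_moves --rows '[[[-0.1,0,1.5,0,0.012,0,0.25],[0,0,3,0,0.024,0,0.25],[0,0,4,0,0.03,0,0.25],[0,0,4,0,0.03,0,0.25]]]'

```text
time: 23.45
ee_pos: [0.5322, 0.1898, 0.136]
tcp_rot: [180.0, 82.1, -167.4]
wrist_force: [-2.4, -1.0, 3.3]
opening: 0.0388
```

```bash
python3 - <<'E'
from kin import *
from workcell import cams
st();p,r,o=cur();print(r.inv().apply(o["wrist_force"]),o["torque"])
c=cams.camera("scene");im=c["pixels"][:,:,::-1]
cv2.imwrite(f"pics/b6s.png",cv2.resize(im[70:200,330:450],None,fx=5,fy=5,interpolation=cv2.INTER_CUBIC)[:600])
E
```

```text
t 23.45 q [19.2 14.3  9.6 93.2  0.9  6.5] p [0.5322 0.1898 0.136 ] rpy [ 180.    82.1 -167.4] F [-2.4 -1.   3.3] op 0.0388
[-2.87547172 -0.41360726 -3.002929  ] [-0.11928861  0.26682149  0.13071871]
```

View pics/b6s.png

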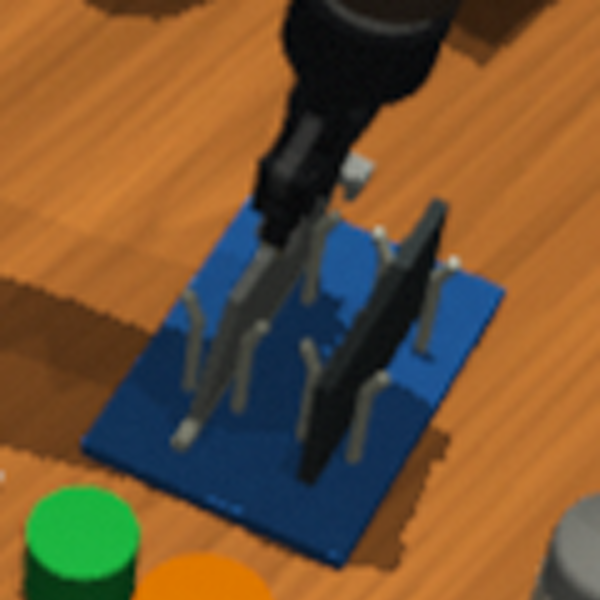

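A lateral reaction of 3 N shows it is leaning on the rods, with the pins on the floor. Releasing and retreating along the tool axis.

Call:
apply_moves --rows '[[[0,0,0,0,0,0,0.48],[0,0,0,0,0,0,0.55],[0,0,0,0,0,0,0.65],[0,0,0,0,0,0,0.75],[0,0,0,0,0,0,0.75],[0,0,0,0,0,0,0.75],[-10,0,0,0,0,0,0.75],[-25,0,0,0,0,0,0.75],[-45,0,0,0,0,0,0.75],[-65,0,0,0,0,0,0.75],[-90,0,0,0,0,0,0.75],[-120,0,0,0,0,0,0.75],[-150,0,-30,0,0,0,0.75],[-150,0,-70,0,0,0,0.75],[-150,0,-110,0,0,0,0.75],[-150,0,-150,0,0,0,0.75],[-150,0,-150,0,0,0,0.75]]]'

```text
time: 25.2
ee_pos: [0.4039, 0.1609, 0.3084]
tcp_rot: [179.7, 82.4, -167.7]
wrist_force: [-0.4, 0.1, -0.4]
opening: 0.0642
```

```bash
python3 - <<'E'
from kin import *
from workcell import cams
st()
c=cams.camera("scene");im=c["pixels"][:,:,::-1];pickle.dump(c,open("scene6.pkl","wb"))
cv2.imwrite(f"pics/b7s.png",cv2.resize(im[70:200,330:450],None,fx=5,fy=5,interpolation=cv2.INTER_CUBIC)[:600])
cv2.imwrite("pics/b7full.png",im)
W=cloud(c)
pp=W.reshape(-1,3)-[*RK,0];cc,s=np.cos(RY),np.sin(RY)
b=np.c_[pp[:,0]*cc+pp[:,1]*s,-pp[:,0]*s+pp[:,1]*cc,pp[:,2]]*1000
m=(b[:,2]>30)&(b[:,2]<130)&(abs(b[:,1])<90)&(b[:,0]>-50)&(b[:,0]<0)
print(np.percentile(b[m],[1,99],axis=0))
m=(b[:,2]>17)&(b[:,2]<28)&(abs(b[:,1])<110)&(abs(b[:,0]+30)<12);print("pin y",np.percentile(b[m][:,1],[2,98]),b[m].mean(0))
h=cv2.cvtColor(c["pixels"],cv2.COLOR_RGB2HSV).reshape(-1,3)
m=(h[:,0]>20)&(h[:,0]<38)&(h[:,1]>130)&(abs(b[:,0])<60)&(abs(b[:,1])<60)&(b[:,2]>90);print("lip",m.sum(),np.percentile(b[m],[2,50,98],axis=0))
c=cams.camera("top");cv2.imwrite("pics/b7t.png",c["pixels"][:,:,::-1])
E
```

```text
t 25.2 q [ 21.   -0.8  12.5 110.8   1.1   8.2] p [0.4039 0.1609 0.3084] rpy [ 179.7   82.4 -167.7] F [-0.4  0.1 -0.4] op 0.0642
[[-49.22956922 -71.82601115  32.21299164]
 [ -1.05581107  64.51381372 129.73857358]]
pin y [-85.81724457  56.76760317] [-27.54714702 -36.01364201  21.21274893]
lip 102 [[-18.97655443 -29.86504256 113.5007184 ]
 [-13.10651051 -14.16768194 153.00933477]
 [ -8.87074533  19.37614172 161.77016359]]
```

View pics/b7s.png

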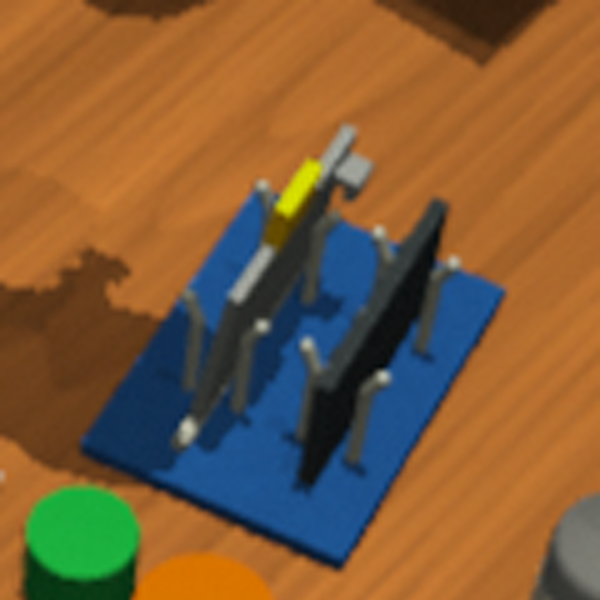

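View pics/b7full.png

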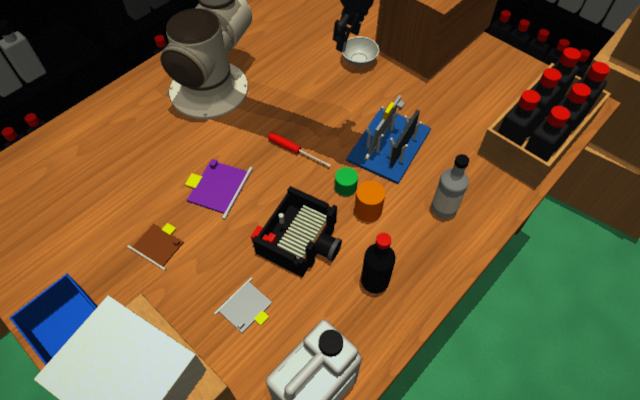

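View pics/b7t.png

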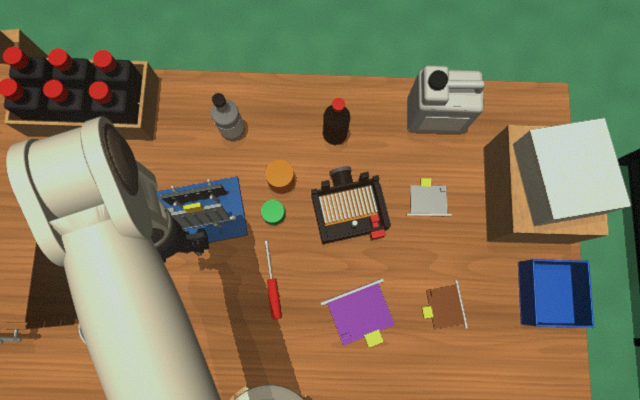

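The cover stands pins down and lip up in the empty slot, leaning on the rods. The lip spans rack y −30 to about +12 mm and the near pin end is at −86 mm, so it is centred. The gripper is clear and the bystanders are where they were.

```bash
python3 - <<'E'
from workcell import bot,get_obs
print(get_obs()["wrist_force"]);print(bot.job_done())
E
```

```text
[-0.19189206  0.15192138  0.11324009]
the job is handed in; nothing more can be done
None
```

The cover is standing, pins down and lip up, in the middle of the empty rack slot. I handed the job in at about 25 s of the 72 s allowed.

- **Release and opening:** I pressed the tab until the ejector lifted the cover, then swung it by the lip to about 11° past upright. A 4 N reaction showed it was on the stops. I let go there, and it stayed leaning by itself.
- **Moving it:** I took hold of the lip again, brought the cover upright and lifted it straight out. I turned it half a turn, because J6 would have passed its range facing the original way. I then lowered it until the floor took its weight, leaned it onto the rods while still held, and released it.

**Last checks:**
- **Position:** It leans about 7° on the rods and is centred to about 1–2 mm. The lip was seen at rack y −30 to +12 mm (±2 mm at its far end), and the near pin end at −86 mm. The far pin end was hidden, so its position was not measured.
- **Surroundings:** The other things look unmoved in both camera pictures. The wrist force was about zero with the gripper clear.
- **Forces:** The largest contact force I read was about 18 N, when pressing the tab to its stop. Pushing the cover into its slots during the swing gave about 17 N.
- **Shortfall:** J4 reached its 130.5° range limit during the first retreat, so that move stopped short of its target. I then turned the tool away from the limit.

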